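Fit the wrench and tighten a display post's clamp

TASK

The clamp nut of the display post is slack, and the captive adjustable wrench round it is open too wide. Turn the knob of the wrench's worm until its jaws just fit the nut, without turning the nut yet; then raise the handle so that the wrench turns the nut clockwise until it is fully tight against its stop, and let go, leaving the jaws closed on the nut. Do not disturb the little goods standing about.

Things in the scene. Friction and masses are not known exactly. Their poses are not given: they have to be found in the camera images.
- worm_knob (a point): Grip point on the axis of the dark knurled round knob of the wrench's worm, 36 mm diameter; 14 mm below its free end, 20 mm above its foot; the wrench head begins 9 mm below the foot. z points out along the worm axis to the free end, leaning about 35 degrees from vertical to the handle's side; x and y turn with the knob. 74 mm off the wrench's centre line, 64 mm from the nut axis along the handle.
- worm (a joint): Turning of the worm knob, rad; grows clockwise as seen looking down on its free end, which closes both jaws by 3 mm each per rad. Gap = 60 mm - 6 mm x value: the jaws just fit the nut at about 2.3. Starts between -0.6 and 0.5. Friction about 0.2 N m; stays where it is left. More than one grasp may be needed.
- jaw_top (a joint): Travel of the upper jaw towards the nut, m; the lower jaw moves equally from the other side. Gap between the jaws = 0.060 m - 2 x value; jaws touch the nut's flats at 0.007, and it is a just-fit from 0.006.
- handle_grip (a point): Centre of the wrench's handle at a good place to grip, 138 mm from the nut's axis. x is the nut's axis (level, away from the robot), y points along the handle to its free end 40 mm on, z across the handle in the wrench's plane, parallel to the worm axis, to the knob's side. The handle is 14 mm thick along x and 24 mm deep along z. The wrench is about 210 mm long.
- wrench (a joint): Swing of the captive wrench about the nut's axis, rad: 0 is the handle about 35 degrees below level on the left, growing as the handle is raised (clockwise seen from the robot). Starts near 0; range -0.3 to 1.2; stays where it is left (friction 0.35 N m). With open jaws it swings without turning the nut.
- nut_center (a point): Centre of the steel six-sided nut, 46 mm across flats, 53 mm over the corners, on the front of the clamp, 165 mm above the table; x is its axis (level, pointing away from the robot).
- nut (a joint): Turning of the nut, rad: 0 slack (start, flats already in line with the jaws), growing clockwise as seen from the robot; fully tight against its stop at 0.75. Friction about 0.4 N m.
- clamp: Grey clamp stand fixed to the table: steel foot 150 x 130 mm, block 74 mm wide and 190 mm high, behind it a wooden post 26 mm thick with a brass ball on top, 344 mm high. Origin on the table under the nut's axis, 38 mm behind the wrench; x points away from the robot. The block's front face is 2 mm behind the origin, the post's axis 62 mm.
- cup: Small brass tealight cup, 63 mm wide, 46 mm high, loose bystander; origin at its underside.
- tealight: Tealight candle, 38 mm wide, 18 mm high, loose bystander; origin at its underside.
- matchbox: Large matchbox, 62 x 110 x 22 mm, loose bystander; origin at its underside.

How it is judged:
By the outcome, as a careful person would: the job done as asked, in the order asked, and still so for the second after the job is handed in, with the robot touching nothing.
It also fails if it takes over 61 s, if anything falls off the work surface, if the arm or the gripper's body presses on something with over 40 N, if the wrist force passes 120 N, or if a joint passes its speed limit or range.

ROBOT

A 7-joint arm with a two-finger parallel gripper is mounted at the origin on a cart in front of the work surface, level with it; the furniture and walls round the work are solid. World frame = base frame: x ahead of the robot, y to its left, z up, the work surface at z = 0. Lengths are in mm, angles in rad, forces in N, time in s.
With the tool pointing down it reaches from about 425 to 875 mm from the base axis. Payload 8.4 kg.
Tool frame: the origin (TCP) lies midway between the tips of the shut fingers; the grasp point (between the pads) lies 19 mm behind it (env.grip_point_offset is the distance from the TCP to the grasp point, in mm); z points along the fingers, x is the direction in which the jaws open and shut, and the axes are right-handed (so a half turn about z gives the same grasp; the last joint's range is limited). The gripper opens to 87 mm and grips with 3 to 60 N. Pads are 19 mm wide; open, the fingers measure 117 mm over their backs; the gripper's body (75 mm by 190 mm) begins 51 mm behind the grasp point.
Start: joints at [1.027, 0.333, 0.04, 1.465, -0.013, 1.343, -0.059], TCP at [279.655, -586.734, 222.546] pointing down, gripper open.
Joint ranges: [-2.58, 2.58], [-0.38, 2.09], [-1.3, 1.39], [0.25, 2.4], [-1.5, 4.64], [0.08, 2.09], [-2.65, 2.65]. Speed limits (rad/s): [2.22, 2.22, 2.79, 2.79, 3.14, 3.14, 3.14].

INTERFACE

Orientations are given as a unit quaternion [w, x, y, z].
In Python, from station import telemetry, optics, hand_in, nets, env gives the robot as it stands.
- The arm moves only by the shell command python3 -m handwheel 'ROWS' [FORCE]. ROWS is text: rows parted by semicolons, each of 7 numbers parted by spaces: the shift along the tool's x, y, z in units of 75 cm (1.0 is 75 cm), then the turn, a rotation vector about the tool's x, y, z in units of 360 degrees (1.0 is 360 degrees), then the closure in counts, from 0 (fully open) to 255 (shut). In form: dx dy dz rx ry rz claw; .... A call has exactly 10 rows; each row is the pose to reach, as a shift and turn from the pose measured when the call began, along the tool's axes at that moment, turning the shorter way round; what a row does not reach only later rows make up. A row lasts 1/8 s, in which the tool goes at most 62.5 mm and 10.7 degrees, less where a joint would pass 70% of its speed; a pose out of reach is approached as far as the arm can. A call with a number of a shift or a turn outside -1 to 1 is refused whole. A call with a gripper value outside its range is refused whole. The fingers move at their own pace and stop on an object; FORCE is the grip in N (left out, the last holds). Time passes only in rows, so rows that repeat a pose let the fingers close, or fill a call up. It gives the time, the measured TCP pose, the force and the opening at its end, in the units of the state.
- telemetry.state(): the state, without advancing time (a new reading comes with each control period).
- optics.grab_frame(name): name is "scene" or "side" or "wrist"; returns the picture (384x512x3 uint8, blue, green, red); there is no depth.
- optics.get_calibration(name): a dict with "fx", "fy", "cx", "cy" (pixels), "camera_from_world" (4x4, takes a point from world to camera coordinates). Camera axes: x right, y down, z forward; pixel columns grow to the right and rows downward; lengths in mm; the calibration is good to about 2 mm. A picture is of the moment at which its call begins: read the wrist's pose just before it. get_calibration takes no time and is no camera call; for the wrist camera it gives the pose at the moment of the call.
- hand_in(): hands the job in, once; it reports no verdict.
Trained networks look in the newest picture that a camera, given by its name, has taken for a name from the list of things; names that differ only in an ending like _2 or _b are one class to them, and where a whole thing is asked for, a point or a joint stands for the part that bears it (a point fixed in the world has none). Each returns a list of dicts, best first, with "confidence" (0 to 1); they miss things now and then, are a little off and sometimes report something else, mostly with a low value. They report only what shows in the picture. A call takes as long as a camera call.
- nets.cut_out(camera, label): "mask" (384x512 bool, what is visible of it) and "centre" ([column, row] in pixels, amid what is visible of it).
The state is a dict: "clock": time; "qpos": joint angles; "qd": joint speeds; "joint_torque": joint torques, N m; "tcp_pos": TCP position; "orientation": TCP orientation; "contact_force": force on the tool from outside, world axes, zero at the start; "ft_torque": the same for the moment, N m; "finger_gap": opening from 0.0 (shut) to 1.0 (fully open).
Only numpy, scipy, OpenCV 4.12 (cv2) and the standard library are available. Lean on these libraries where they do the work, as an engineer would, in place of code of your own. Each camera call takes 0.05 s, during which the arm holds its last target.

## Working session

There is one attempt and no reset: what is moved stays moved. The work goes in short steps, Python scripts to look and compute and a shell command to move; the robot and the scene stay as the last step left them, time stands still between calls to the robot, and variables do not carry over. Pictures are saved under pics/ and viewed, and the job is handed in when it is done.

```bash
ls; mkdir -p pics; python3 - <<'E'
from station import telemetry, optics, nets, env
import cv2
print(telemetry.state()); print(env.grip_point_offset)
for n in ("scene","side","wrist"):
    cv2.imwrite(f"pics/{n}0.png",optics.grab_frame(n)); c=optics.get_calibration(n); print(n,c)
E
```

```text
pics
{'clock': 0.0, 'qpos': array([ 1.02679224,  0.33394342,  0.03987503,  1.4662785 , -0.01341033,
        1.34333803, -0.05851759]), 'qd': array([ 0.00212267, -0.0004457 ,  0.00138507,  0.00052435,  0.00050573,
        0.00030881,  0.00100147]), 'joint_torque': array([ 9.25801723e-04, -6.56357861e+01,  1.33536760e+00, -4.03797019e+01,
       -5.97737404e-02,  4.48718935e-02,  1.99720644e-04]), 'tcp_pos': array([ 279.44688062, -586.32198434,  221.63475903]), 'orientation': array([-4.08064906e-04,  8.45649255e-01, -5.33738338e-01, -7.46340420e-04]), 'contact_force': array([ 0.10055914, -0.55496671, -0.0622209 ]), 'ft_torque': array([ 0.0330915 ,  0.00891297, -0.01134099]), 'finger_gap': 0.9981864499756989}
18.700000000000003
scene {'fx': 440.7111346216197, 'fy': 440.7111346216197, 'cx': 248.92502944710915, 'cy': 190.12638190073855, 'camera_from_world': array([[-7.83676459e-01, -6.20994196e-01, -1.47450000e-02,
         4.03351420e+02],
       [-4.35277172e-01,  5.65932265e-01, -7.00181730e-01,
         3.14346269e+02],
       [ 4.43153462e-01, -5.42297777e-01, -7.13812391e-01,
      
[... 350 characters left out ...]
.43183351e-01, -7.64093703e-01,
         7.50732142e+01],
       [-2.59599884e-02,  7.63950040e-01, -6.44752988e-01,
         9.99922322e+02],
       [ 0.00000000e+00,  0.00000000e+00,  0.00000000e+00,
         1.00000000e+00]])}
wrist {'fx': 284.4218283917435, 'fy': 284.4218283917435, 'cx': 256.8887783403743, 'cy': 190.81903211096196, 'camera_from_world': array([[ 4.30291239e-01, -9.02687043e-01, -2.35620360e-03,
        -6.48091301e+02],
       [-8.67709165e-01, -4.14334821e-01,  2.74604191e-01,
        -3.33089680e+01],
       [-2.48857903e-01, -1.16115278e-01, -9.61554464e-01,
         3.92447520e+02],
       [ 0.00000000e+00,  0.00000000e+00,  0.00000000e+00,
         1.00000000e+00]])}
```

View pics/scene0.png

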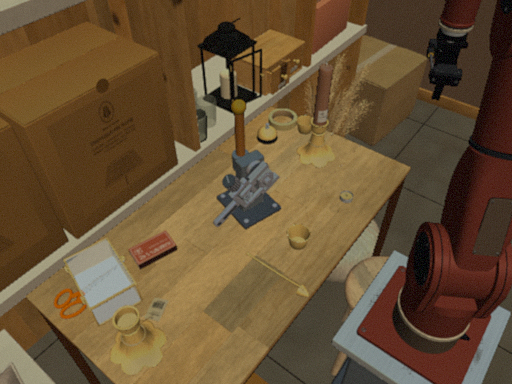

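View pics/side0.png

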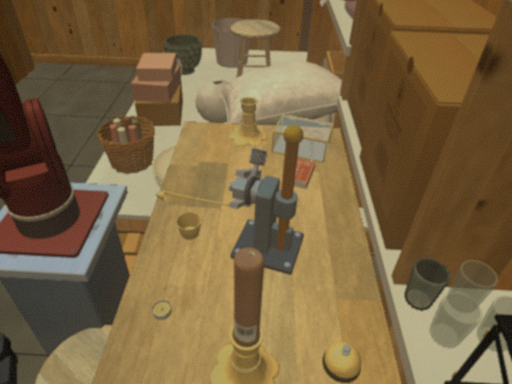

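```bash
python3 - <<'E'
from station import telemetry, optics, nets, env
for n in ("scene","side"):
    for l in ("worm_knob","handle_grip","nut_center","clamp","cup","tealight","matchbox","wrench"):
        try:
            r=nets.cut_out(n,l); print(n,l,[(round(d["confidence"],2),[round(float(x),1) for x in d["centre"]],int(d["mask"].sum())) for d in r[:2]])
        except Exception as e: print(n,l,e)
print(telemetry.state()["clock"])
E
```

```text
scene worm_knob [(0.81, [232.2, 183.3], 292)]
scene handle_grip [(0.55, [242.6, 190.3], 1287)]
scene nut_center [(0.71, [263.3, 179.5], 153), (0.6, [345.9, 196.6], 137)]
scene clamp [(0.79, [245.1, 186.2], 3970)]
scene cup [(0.62, [296.6, 234.1], 470)]
scene tealight [(0.5, [344.9, 196.7], 148)]
scene matchbox [(0.69, [151.6, 252.1], 1030)]
scene wrench [(0.96, [244.3, 187.8], 1434)]
side worm_knob [(0.52, [257.1, 156.2], 285)]
side handle_grip [(0.88, [250.4, 177.9], 754)]
side nut_center [(0.69, [236.9, 186.5], 277)]
side clamp [(0.95, [272.8, 207.8], 6380)]
side cup [(0.7, [188.8, 221.9], 560)]
side tealight [(0.64, [161.5, 309.5], 304)]
side matchbox [(0.94, [301.8, 172.6], 454)]
side wrench [(0.93, [251.7, 172.2], 782)]
0.95
```

```bash
python3 - <<'E'
import cv2
a=cv2.imread("pics/scene0.png")[90:240,190:310]; cv2.imwrite("pics/sc1.png",cv2.resize(a,None,fx=4,fy=4,interpolation=cv2.INTER_CUBIC))
a=cv2.imread("pics/side0.png")[120:280,210:320]; cv2.imwrite("pics/si1.png",cv2.resize(a,None,fx=3.7,fy=3.7,interpolation=cv2.INTER_CUBIC))
E
```

```text
(no output)
```

View pics/sc1.png

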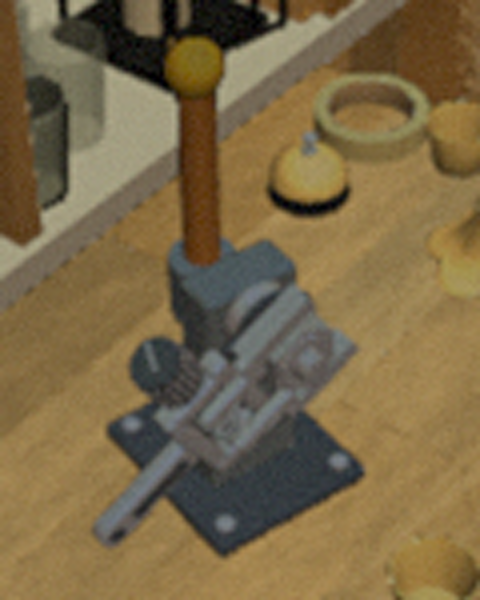

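View pics/si1.png

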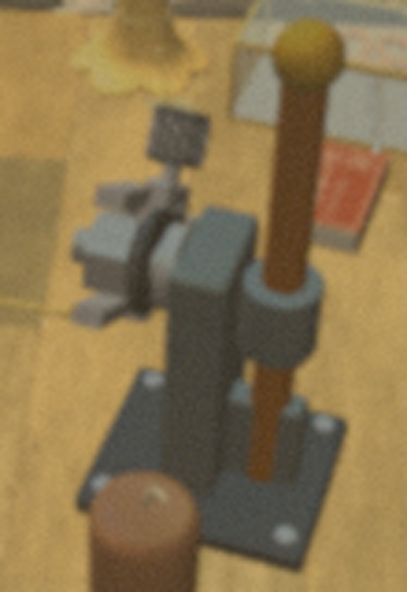

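```bash
cat > h.py <<'E'
import numpy as np
from station import optics
C={n:optics.get_calibration(n) for n in("scene","side")}
def proj(n,P,c=None):
    c=c or C[n]; P=np.atleast_2d(P); q=(c["camera_from_world"]@np.c_[P,np.ones(len(P))].T).T
    return np.c_[c["fx"]*q[:,0]/q[:,2]+c["cx"],c["fy"]*q[:,1]/q[:,2]+c["cy"]]
def ray(n,uv,c=None):
    c=c or C[n];M=np.linalg.inv(c["camera_from_world"]);d=M[:3,:3]@[(uv[0]-c["cx"])/c["fx"],(uv[1]-c["cy"])/c["fy"],1];return M[:3,3],d
def onz(n,uv,z):
    o,d=ray(n,uv);return o+d*(z-o[2])/d[2]
def tri(a,b):
    from numpy.linalg import lstsq
    o1,d1=ray("scene",a);o2,d2=ray("side",b)
    s=lstsq(np.c_[d1,-d2],o2-o1,rcond=None)[0];p,q=o1+s[0]*d1,o2+s[1]*d2
    return (p+q)/2,np.linalg.norm(p-q)
E
python3 - <<'E'
from h import *
np.set_printoptions(suppress=True,precision=1)
for uv in ((217,197.5),(280.75,208),(246.25,228)): print("sc",onz("scene",uv,8))
for uv in ((247.8,220.5),(303.8,233.5),(291,273.5),(231.6,256.5)): print("si",onz("side",uv,8))
print("ball",tri((238.5,106.5),(293.2,134.3)))
print("knob",tri((190+155/4,90+363/4),(210+180/3.7,120+137/3.7)))
for n,uv in (("scene",(296.6,234)),("side",(188.8,222))): print("cup",onz(n,uv,25))
for n,uv in (("scene",(345,196.7)),("side",(161.5,309.5))): print("tea",onz(n,uv,12))
for n,uv in (("scene",(151.6,252)),("side",(301.8,172.6))): print("match",onz(n,uv,15))
E
```

```text
sc [644.4 -11.2   8. ]
sc [470.3 -92.4   8. ]
sc [502.6  27.    8. ]
si [506.7  27.7   8. ]
si [648.3  -8.    8. ]
si [ 612.6 -134.2    8. ]
si [475.4 -94.4   8. ]
ball (array([590. , -61.5, 326.3]), np.float64(0.05954276931056072))
knob (array([529.7,  52.3, 192.8]), np.float64(6.492293622723453))
cup [373.4 -28.8  25. ]
cup [361.2  -5.6  25. ]
tea [ 344.7 -241.3   12. ]
tea [ 345.3 -246.8   12. ]
match [645.5 248.2  15. ]
match [655.1 233.1  15. ]
```

```bash
cat >> h.py <<'E'
O=np.array([530.,-45.7,0]);YAW=-14.75
def model(O=O,yaw=YAW,w=0.0):
    a=np.radians(yaw);X=np.array([np.cos(a),np.sin(a),0]);Y=np.array([-np.sin(a),np.cos(a),0]);Z=np.array([0,0,1.])
    t=np.radians(-35)+w
    yh=np.cos(t)*Y+np.sin(t)*Z; zh=-np.sin(t)*Y+np.cos(t)*Z
    N=O-38*X+165*Z
    return X,Y,Z,yh,zh,N
E
cat > ov.py <<'E'
from h import *
import cv2,sys
def ov(out,w,pref="0",O=O,yaw=YAW):
    X,Y,Z,yh,zh,N=model(O,yaw,w)
    pts={}
    F=[O+i*75*X+30*X+j*65*Y+8*Z for i,j in((-1,-1),(-1,1),(1,1),(1,-1))]
    for n,(x0,y0,x1,y1,s) in {"scene":(190,90,310,240,4),"side":(210,120,320,280,3.7)}.items():
        im=cv2.imread(f"pics/{n}{pref}.png")[y0:y1,x0:x1]; im=cv2.resize(im,None,fx=s,fy=s,interpolation=cv2.INTER_CUBIC)
        P=lambda p:tuple(((proj(n,p)[0]-[x0,y0]+.5)*s).astype(int).tolist())
        def L(p,q,c):cv2.line(im,P(p),P(q),c,1)
        for i in range(4):L(F[i],F[(i+1)%4],(0,255,0))
        T=[O+2*X+i*37*Y+190*Z for i in(-1,1)]; L(T[0],T[1],(0,255,0)); L(T[1],O+2*X+37*Y+8*Z,(0,255,0))
        L(O+62*X,O+62*X+344*Z,(0,255,255))
        for e in(-12,12):L(N+100*yh+e*zh,N+178*yh+e*zh,(0,0,255))
        L(N+178*yh-12*zh,N+178*yh+12*zh,(0,0,255))
        K=N+64*yh+74*zh
        for s2 in(-20,14):
            c=[K+s2*zh+18*(np.cos(a)*X+np.sin(a)*yh) for a in np.linspace(0,6.28,25)]
            for i in range(24):L(c[i],c[i+1],(255,0,255))
        cv2.circle(im,P(K),3,(255,0,255),-1);cv2.circle(im,P(N),3,(255,255,0),-1)
        cv2.imwrite(f"pics/{n}_{out}.png",im)
if __name__=="__main__": ov(sys.argv[1],float(sys.argv[2]),*(sys.argv[3:4]))
E
python3 ov.py a 0
```

```text
(no output)
```

View pics/scene_a.png

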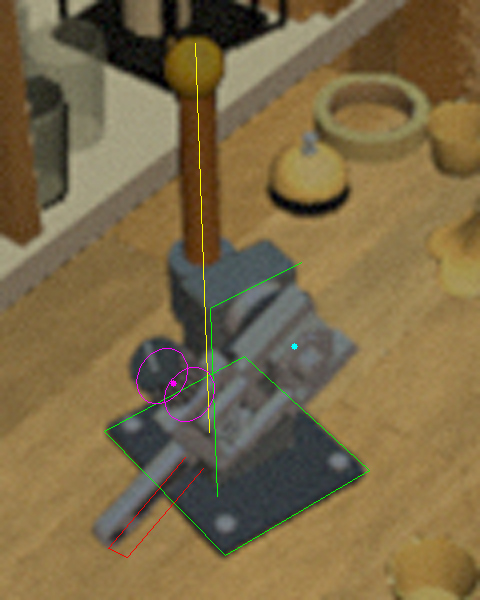

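View pics/side_a.png

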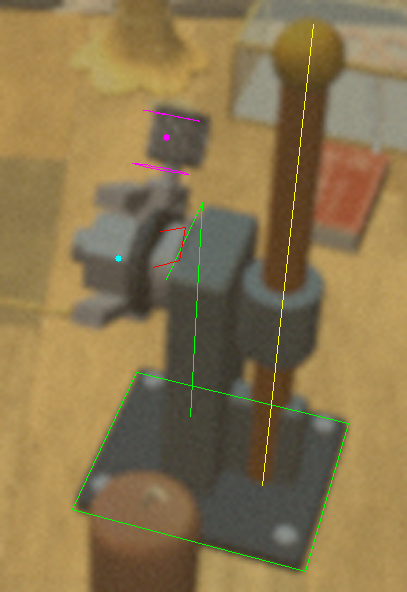

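```bash
python3 - <<'E'
from h import *
from scipy.optimize import least_squares
S=lambda x,y:np.array([190+x/4-.4,90+y/4-.4]); D=lambda x,y:np.array([210+x/3.7-.4,120+y/3.7-.4])
obs=[("scene",S(155,363),64,88),("side",D(182,113),64,88),("side",D(174,159),64,54),("scene",S(111,533),178,0)]
def r(p,full=False):
    X,Y,Z,yh,zh,N=model(w=p[0]);N=N+p[1]*X+p[2]*Y
    e=[proj(n,N+a*yh+b*zh)[0]-uv for n,uv,a,b in obs]
    return np.r_[np.ravel(e),p[1:]*.02]
s=least_squares(r,[0,0,0.]);print(s.x,s.fun.round(2))
X,Y,Z,yh,zh,N=model(w=s.x[0]);N=N+s.x[1]*X+s.x[2]*Y
print(N,N+64*yh+74*zh)
E
```

```text
[ 0.05302881  8.24219171 -0.83536972] [ 0.59 -0.79  0.11 -0.   -0.42  2.06 -1.67  1.91  0.16 -0.02]
[501.01014559 -38.93144494 165.        ] [524.80773632  51.4581363  193.90325726]
```

```bash
cat >> h.py <<'E'
from scipy.spatial.transform import Rotation as Ro
from station import telemetry
np.set_printoptions(suppress=True,precision=4)
def st():
    s=telemetry.state();q=s["orientation"];return s,np.array(s["tcp_pos"]),Ro.from_quat([q[1],q[2],q[3],q[0]])
def rel(p,R):
    s,p0,R0=st(); d=R0.inv().apply(np.array(p)-p0)/750; r=(R0.inv()*R).as_rotvec()/(2*np.pi)
    return np.r_[d,r]
def toolR(w,phi=0):
    X,Y,Z,yh,zh,N=model(w=w); return Ro.from_matrix(np.c_[X,-yh,-zh])*Ro.from_rotvec([0,0,phi])
W0=0.053;NUT=np.array([501.,-38.9,165.]);KNOB=np.array([524.8,51.5,193.9])
E
python3 - <<'E'
from h import *
c=optics.get_calibration("wrist");M=np.linalg.inv(c["camera_from_world"]);s,p,R=st()
print("cam in tool",R.inv().apply(M[:3,3]-p),"fwd",R.inv().apply(M[:3,2]))
X,Y,Z,yh,zh,N=model(w=W0)
Rt=toolR(W0)
print("via",rel([430,-300,330],R),rel([430,0,340],R))
P=KNOB+zh*(100+18.7);print(P,rel(P,Rt))
E
```

```text
cam in tool [  -0.8455  -75.7259 -163.1131] fwd [-0.0011  0.2745  0.9616]
via [-0.2589 -0.3454 -0.1433  0.      0.      0.    ] [-0.6199 -0.5175 -0.1566  0.      0.      0.    ]
[540.7984 112.2662 294.6036] [-0.6915 -0.7153 -0.0961 -0.0831  0.0385 -0.1345]
```

```bash
python3 -m handwheel '-0.08 -0.10 -0.10 0 0 0 0;-0.13 -0.17 -0.143 0 0 -0.02 0;-0.2 -0.26 -0.143 -0.01 0.01 -0.04 0;-0.259 -0.345 -0.143 -0.01 0.01 -0.06 0;-0.32 -0.38 -0.15 -0.02 0.01 -0.08 0;-0.39 -0.41 -0.15 -0.03 0.02 -0.1 0;-0.46 -0.45 -0.15 -0.04 0.02 -0.12 0;-0.53 -0.49 -0.15 -0.05 0.03 -0.13 0;-0.62 -0.52 -0.15 -0.06 0.03 -0.134 0;-0.62 -0.52 -0.15 -0.06 0.03 -0.134 0'; python3 - <<'E'
from h import *
s,p,R=st(); print(s["qpos"],s["clock"])
X,Y,Z,yh,zh,N=model(w=W0);P=KNOB+zh*(100+18.7);print(P,rel(P,toolR(W0)))
E
```

```text
clock: 2.2
tcp_pos: [431.3, -15.7, 334.9]
orientation: [0.203, 0.97, -0.132, -0.02]
contact_force: [0.5, -1.3, -0.1]
finger_gap: 1.001
[ 0.3205 -0.0123 -0.6654  1.6968  0.3352  1.6803 -0.6147] 2.2
[540.7984 112.2662 294.6036] [ 0.0951 -0.2082 -0.0302 -0.0236 -0.0014 -0.0024]
```

```bash
python3 -m handwheel '0.02 -0.06 -0.03 0 0 0 0;0.04 -0.12 -0.03 -0.01 0 0 0;0.07 -0.17 -0.03 -0.02 0 0 0;0.095 -0.208 -0.03 -0.0236 -0.0014 -0.0024 0;0.095 -0.208 -0.03 -0.0236 -0.0014 -0.0024 0;0.095 -0.208 -0.03 -0.0236 -0.0014 -0.0024 0;0.095 -0.208 -0.03 -0.0236 -0.0014 -0.0024 0;0.095 -0.208 -0.03 -0.0236 -0.0014 -0.0024 0;0.095 -0.208 -0.03 -0.0236 -0.0014 -0.0024 0;0.095 -0.208 -0.03 -0.0236 -0.0014 -0.0024 0'; python3 - <<'E'
from h import *
import cv2,json
s,p,R=st(); print(s["qpos"],s["clock"])
X,Y,Z,yh,zh,N=model(w=W0);P=KNOB+zh*(100+18.7);print(P,rel(P,toolR(W0)))
c=optics.get_calibration("wrist")
import pickle;pickle.dump(c,open("c1.pkl","wb"))
im=optics.grab_frame("wrist");cv2.imwrite("pics/w1r.png",im)
for n in("scene","side"): cv2.imwrite(f"pics/{n}1.png",optics.grab_frame(n))
im=cv2.resize(im,None,fx=1.5,fy=1.5)
N=NUT;K=KNOB
def L(p,q,col):
    a,b=[tuple((proj(0,x,c)[0]*1.5).astype(int).tolist()) for x in(p,q)];cv2.line(im,a,b,col,1)
for s2 in(-20,14):
    cc=[K+s2*zh+18*(np.cos(a)*X+np.sin(a)*yh) for a in np.linspace(0,6.28,25)]
    for i in range(24):L(cc[i],cc[i+1],(255,0,255))
for e in(-7,7):L(N+100*yh+12*zh+e*X,N+178*yh+12*zh+e*X,(0,0,255))
L(N+178*yh+12*zh+7*X,N+178*yh+12*zh-7*X,(0,0,255))
L(N-20*X,N+20*X,(255,255,0))
cv2.imwrite("pics/w1.png",im)
E
```

```text
clock: 3.45
tcp_pos: [540.6, 111.8, 294.8]
orientation: [0.273, 0.953, -0.124, -0.035]
contact_force: [0.2, -0.8, -0.6]
finger_gap: 1.001
[-0.0013  0.4549 -0.7594  1.3725  0.6143  1.9057 -0.9773] 3.45
[540.7984 112.2662 294.6036] [ 0.0001 -0.0007 -0.0001  0.     -0.0001 -0.0001]
```

View pics/w1.png

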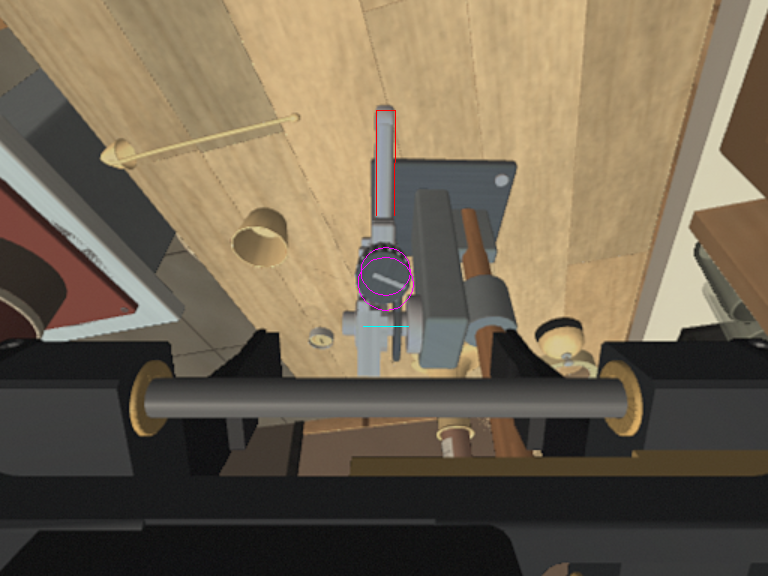

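```bash
python3 -m handwheel '0 -0.0005 0.03 0 0 0 0;0 -0.0005 0.07 0 0 0 0;0 -0.0005 0.1 0 0 0 0;0 -0.0005 0.12 0 0 0 0;0 -0.0005 0.133 0 0 0 0;0 -0.0005 0.133 0 0 0 0;0 -0.0005 0.133 0 0 0 0;0 -0.0005 0.133 0 0 0 100;0 -0.0005 0.133 0 0 0 180;0 -0.0005 0.133 0 0 0 200' 30; python3 - <<'E'
from h import *
import cv2
s,p,R=st(); print(s["contact_force"],s["ft_torque"],s["qpos"])
X,Y,Z,yh,zh,N=model(w=W0);print(rel(KNOB+zh*18.7,toolR(W0)))
for n in("scene","side","wrist"): cv2.imwrite(f"pics/{n}2.png",optics.grab_frame(n))
E
```

```text
clock: 4.85
tcp_pos: [527.3, 61.4, 209.8]
orientation: [0.273, 0.953, -0.123, -0.035]
contact_force: [0.1, -0.3, 0.1]
finger_gap: 0.744
[ 0.1138 -0.3145  0.061 ] [ 0.619  -0.2152  0.0305] [ 0.0923  0.4366 -0.748   1.5737  0.6184  1.7189 -0.9903]
[ 0.0001  0.0003  0.0003  0.     -0.      0.    ]
```

View pics/wrist2.png

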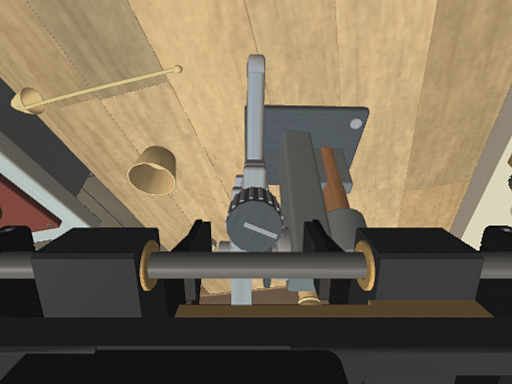

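```bash
python3 -m handwheel '0 0 0 0 0 0 255;0 0 0 0 0 0 255;0 0 0 0 0 0 255;0 0 0 0 0 0 255;0 0 0 0 0 0 255;0 0 0 0 0 0 255;0 0 0 0 0 0 255;0 0 0 0 0 0 255;0 0 0 0 0 0 255;0 0 0 0 0 0 255' 30; python3 - <<'E'
from h import *
s,p,R=st(); print(s["contact_force"],R.inv().apply(s["ft_torque"]),s["joint_torque"][-1])
X,Y,Z,yh,zh,N=model(w=W0);print(rel(KNOB+zh*18.7,toolR(W0)))
E
```

```text
clock: 6.25
tcp_pos: [527.3, 61.3, 209.7]
orientation: [0.273, 0.953, -0.123, -0.035]
contact_force: [0.5, -0.4, 1.0]
finger_gap: 0.008
[ 0.489  -0.4262  0.9509] [0.6113 0.074  0.0371] 0.01947089040186256
[ 0.0001  0.0002  0.0001  0.     -0.      0.    ]
```

```bash
python3 - <<'E'
from h import *
import cv2
ims=[]
for n in("scene","side","wrist"): cv2.imwrite(f"pics/{n}3.png",optics.grab_frame(n))
a=cv2.resize(cv2.imread("pics/scene3.png")[90:240,190:310],None,fx=3.5,fy=3.5);b=cv2.resize(cv2.imread("pics/side3.png")[90:240,210:320],None,fx=3.5,fy=3.5)
cv2.imwrite("pics/c3.png",np.hstack([a,b]))
E
```

```text
(no output)
```

View pics/c3.png

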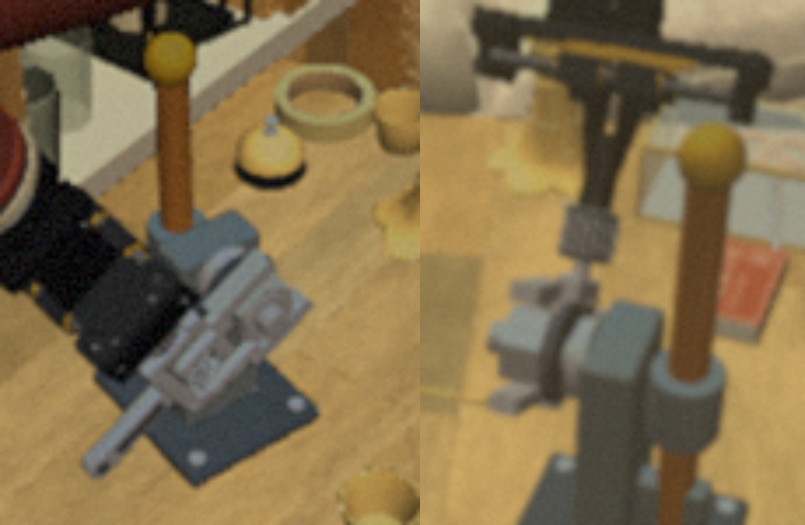

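View pics/wrist3.png

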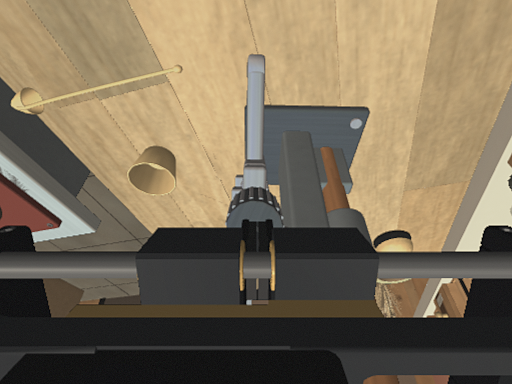

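```bash
python3 - <<'E'
from h import *
import pickle
c1=pickle.load(open("c1.pkl","rb"));c2=optics.get_calibration("wrist")
X,Y,Z,yh,zh,N=model(w=W0)
for s in(-20,0,14):print(s,proj(0,KNOB+s*zh,c1),proj(0,KNOB+s*zh,c2))
s,p,R=st();print("tcp",proj(0,p,c2),"grip",proj(0,p-18.7*R.apply([0,0,1]),c2))
def tr(u,v):
    o1,d1=ray(0,u,c1);o2,d2=ray(0,v,c2);t=np.linalg.lstsq(np.c_[d1,-d2],o2-o1,rcond=None)[0];return o1+t[0]*d1,o2+t[1]*d2
print(tr((256.7,185.3),(254,222)),KNOB+14*zh)
print(proj("side",p),proj("side",KNOB+14*zh),p)
E
```

```text
-20 [[257.139  181.2032]] [[257.1954 213.8546]]
0 [[257.1469 185.9028]] [[257.2056 224.0579]]
14 [[257.1531 189.5789]] [[257.2139 232.4793]]
tcp [[257.086  235.3914]] grip [[257.0821 249.4961]]
(array([523.5003,  48.3871, 189.906 ]), array([521.7823,  48.9349, 189.8106])) [526.6869  58.667  205.7774]
[[259.2556 148.0821]] [[258.8952 150.1298]] [527.2834  61.2553 209.7258]
```

```bash
python3 - <<'E'
from h import *
import cv2,pickle
c2=optics.get_calibration("wrist")
im=cv2.imread("pics/wrist2.png")[170:300,200:310];im=cv2.resize(im,None,fx=4.5,fy=4.5,interpolation=cv2.INTER_CUBIC)
X,Y,Z,yh,zh,N=model(w=W0)
for dy,col in((0,(255,0,255)),(5,(0,255,255))):
  for s2 in(-20,14):
    pts=np.array([proj(0,KNOB+dy*yh+s2*zh+18*(np.cos(a)*X+np.sin(a)*yh),c2)[0] for a in np.linspace(0,6.28,40)])
    cv2.polylines(im,[((pts-[200,170]+.5)*4.5).astype(int)],True,col,1)
cv2.imwrite("pics/w2z.png",im)
E
```

```text
(no output)
```

View pics/w2z.png

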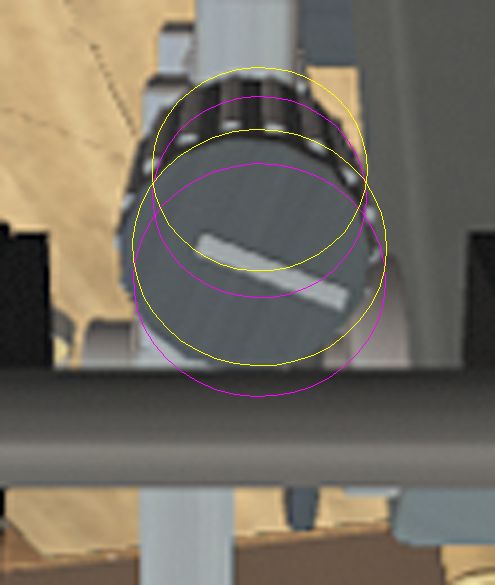

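```bash
cat >> h.py <<'E'
_m=model(w=W0);KNOB=KNOB+4*_m[3]-1.5*_m[0]
E
python3 -c "
from h import *
print(rel(KNOB-17.5*_m[4],toolR(W0)))"; python3 -m handwheel '-0.002 -0.005 -0.01 0 0 0 0;-0.002 -0.005 -0.01 0 0 0 0;-0.002 -0.005 -0.01 0 0 0 0;-0.002 -0.005 -0.01 0 0 0 0;-0.002 -0.005 -0.01 0 0 0 0;-0.002 -0.005 -0.01 0 0 0 0;-0.002 -0.005 -0.01 0 0 0 0;-0.002 -0.005 -0.01 0 0 0 0;-0.002 -0.005 -0.01 0 0 0 0;-0.002 -0.005 -0.01 0 0 0 0'; python3 - <<'E'
from h import *
import cv2
print(rel(KNOB-17.5*_m[4],toolR(W0)))
cv2.imwrite(f"pics/w4.png",optics.grab_frame("wrist")[150:350,150:370])
E
```

```text
clock: 7.65
tcp_pos: [527.7, 68.6, 214.1]
orientation: [0.273, 0.953, -0.123, -0.035]
contact_force: [-0.8, 0.4, -0.6]
finger_gap: 0.984Traceback (most recent call last):
  File "<string>", line 3, in <module>
    print(rel(KNOB-17.5*_m[4],toolR(W0)))
                        ^^
NameError: name '_m' is not defined
Traceback (most recent call last):
NameError: name '_m' is not defined
```

```bash
sed -i 's/_m/MM/g' h.py; python3 - <<'E'
from h import *
print(rel(KNOB-17.5*MM[4],toolR(W0)))
E
```

```text
Traceback (most recent call last):
  File "h.py", line 32, in toolR
    X,Y,Z,yh,zh,N=model(w=w); return Ro.fromMMatrix(np.c_[X,-yh,-zh])*Ro.from_rotvec([0,0,phi])
                                     ^^^^^^^^^^^^^^
AttributeError: type object 'scipy.spatial.transform._rotation.Rotation' has no attribute 'fromMMatrix'. Did you mean: 'from_matrix'?
```

```bash
sed -i 's/fromMMatrix/from_matrix/' h.py; grep -n MM h.py; python3 - <<'E'
from h import *
print(rel(KNOB-17.5*MM[4],toolR(W0)))
E
```

```text
34:MM=model(w=W0);KNOB=KNOB+4*MM[3]-1.5*MM[0]
[ 0.0001 -0.0001  0.0583  0.     -0.      0.    ]
```

Open and aligned; descend 44 mm and close on the knob.

```bash
python3 -m handwheel '0 0 0.02 0 0 0 0;0 0 0.04 0 0 0 0;0 0 0.058 0 0 0 0;0 0 0.058 0 0 0 0;0 0 0.058 0 0 0 255;0 0 0.058 0 0 0 255;0 0 0.058 0 0 0 255;0 0 0.058 0 0 0 255;0 0 0.058 0 0 0 255;0 0 0.058 0 0 0 255' 30; python3 - <<'E'
from h import *
import cv2
s,p,R=st(); print(s["contact_force"],R.inv().apply(s["ft_torque"]),s["qpos"])
print(rel(KNOB-17.5*MM[4],toolR(W0)))
cv2.imwrite("pics/w5.png",optics.grab_frame("wrist"))
E
```

```text
clock: 8.9
tcp_pos: [521.6, 46.4, 177.2]
orientation: [0.273, 0.953, -0.123, -0.036]
contact_force: [-5.5, 2.3, 0.3]
finger_gap: 0.404
[-5.4608  2.3142  0.2796] [ 0.619  -1.2032  0.0799] [ 0.1145  0.4426 -0.741   1.6369  0.6283  1.6541 -1.0046]
[ 0.0004 -0.0001  0.0003  0.      0.0001  0.    ]
```

View pics/w5.png

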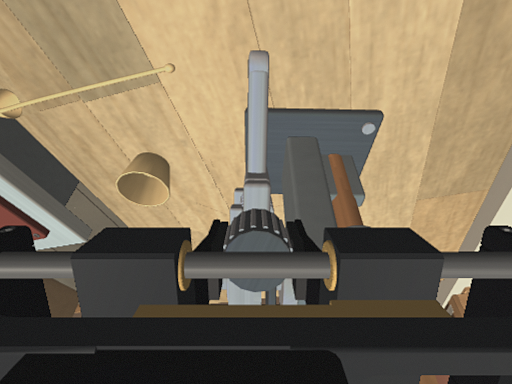

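```bash
python3 -m handwheel '-0.001 0 0 0 0 0.024 255;-0.001 0 0 0 0 0.048 255;-0.001 0 0 0 0 0.072 255;-0.001 0 0 0 0 0.096 255;-0.001 0 0 0 0 0.12 255;-0.001 0 0 0 0 0.144 255;-0.001 0 0 0 0 0.168 255;-0.001 0 0 0 0 0.192 255;-0.001 0 0 0 0 0.216 255;-0.001 0 0 0 0 0.24 255' 30; python3 - <<'E'
from h import *
import cv2
s,p,R=st(); print(s["contact_force"],R.inv().apply(s["ft_torque"]),s["qpos"],s["joint_torque"][-1])
print(rel(KNOB-17.5*MM[4],toolR(W0)))
cv2.imwrite("pics/w6.png",optics.grab_frame("wrist"))
for n in("scene","side"): cv2.imwrite(f"pics/{n}6.png",optics.grab_frame(n))
a=cv2.resize(cv2.imread("pics/scene6.png")[90:240,190:310],None,fx=3.5,fy=3.5);b=cv2.resize(cv2.imread("pics/side6.png")[90:240,210:320],None,fx=3.5,fy=3.5)
cv2.imwrite("pics/c6.png",np.hstack([a,b]))
E
```

```text
clock: 10.2
tcp_pos: [520.7, 47.2, 177.1]
orientation: [-0.223, -0.609, 0.744, -0.161]
contact_force: [1.3, 2.7, 0.5]
finger_gap: 0.407
[1.3113 2.7104 0.464 ] [-0.1558 -0.6944 -0.2343] [-0.0518  0.3904 -0.5192  1.6469  0.5518  1.6054 -2.4575] 2.1665147691965103
[ 0.0008 -0.0018  0.0006 -0.      0.     -0.2405]
```

View pics/c6.png

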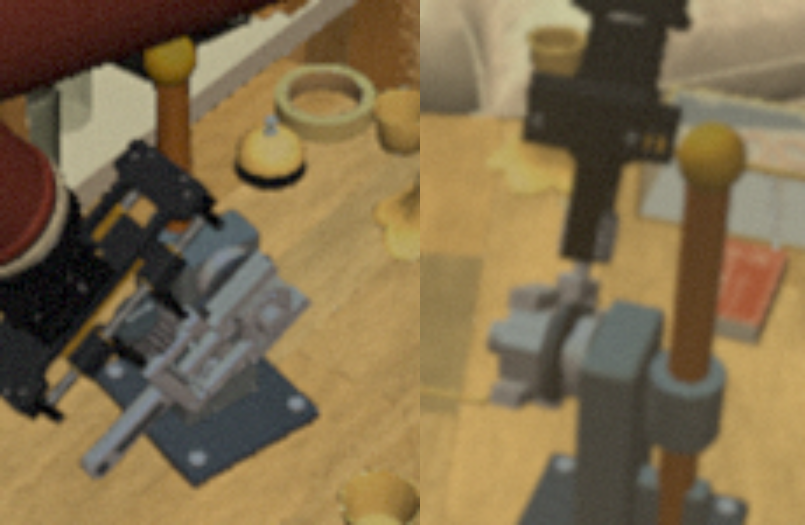

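```bash
python3 -m handwheel '0 0 0 0 0 0 60;0 0 0 0 0 0 60;0 0 0 0 0 0 60;0 0 0 0 0 0 60;0 0 0 0 0 -0.025 60;0 0 0 0 0 -0.05 60;0 0 0 0 0 -0.075 60;0 0 0 0 0 -0.1 60;0 0 0 0 0 -0.125 60;0 0 0 0 0 -0.15 60' 30; python3 - <<'E'
from h import *
import cv2
s,p,R=st(); print(s["contact_force"],R.inv().apply(s["ft_torque"]),s["qpos"],s["joint_torque"][-1])
print(rel(KNOB-17.5*MM[4]-MM[0],toolR(W0)))
cv2.imwrite("pics/w7.png",optics.grab_frame("wrist"))
E
```

```text
clock: 11.6
tcp_pos: [520.7, 47.1, 177.1]
orientation: [0.272, 0.883, -0.381, 0.041]
contact_force: [0.2, 0.9, 1.2]
finger_gap: 0.764
[0.1631 0.9126 1.1803] [ 0.6165 -0.3158 -0.0407] [ 0.051   0.4189 -0.6551  1.6416  0.5963  1.6333 -1.5386] -2.5320591777563095
[ 0.0006  0.0002  0.0006 -0.      0.     -0.0886]
```

View pics/w7.png

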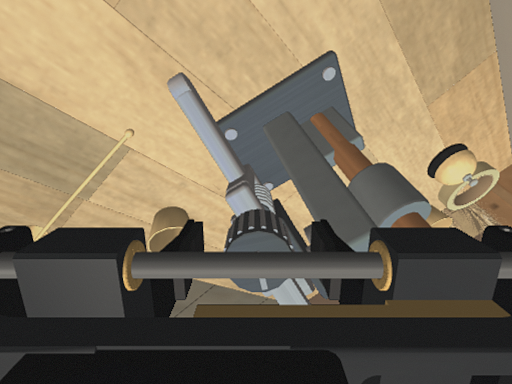

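```bash
python3 -m handwheel '0 0 0 0 0 -0.025 60;0 0 0 0 0 -0.05 60;0 0 0 0 0 -0.075 60;0 0 0 0 0 -0.1 60;0 0 0 0 0 -0.11 255;0 0 0 0 0 -0.11 255;0 0 0 0 0 -0.11 255;0 0 0 0 0 -0.11 255;0 0 0 0 0 -0.11 255;0 0 0 0 0 -0.11 255' 30; python3 - <<'E'
from h import *
import cv2
s,p,R=st(); print(s["contact_force"],R.inv().apply(s["ft_torque"]),s["qpos"],s["joint_torque"][-1])
print(rel(KNOB-17.5*MM[4]-MM[0],toolR(W0)))
a=optics.grab_frame("scene");b=optics.grab_frame("side");cv2.imwrite("pics/scene8.png",a);cv2.imwrite("pics/side8.png",b)
a0=cv2.imread("pics/scene0.png")
f=lambda i:cv2.resize(i[140:230,205:295],None,fx=4.4,fy=4.4,interpolation=cv2.INTER_CUBIC)
cv2.imwrite("pics/c8.png",np.hstack([f(a0),f(a)]))
E
```

```text
clock: 12.9
tcp_pos: [521.5, 47.0, 177.1]
orientation: [0.27, 0.96, -0.056, -0.054]
contact_force: [5.1, -1.3, -1.8]
finger_gap: 0.404
[ 5.068  -1.2855 -1.7904] [0.8761 1.1527 0.0478] [ 0.1276  0.4472 -0.7604  1.6372  0.6351  1.6575 -0.8706] 0.04772317595779896
[-0.0007  0.0005  0.0007 -0.0001 -0.0002  0.0223]
```

View pics/c8.png

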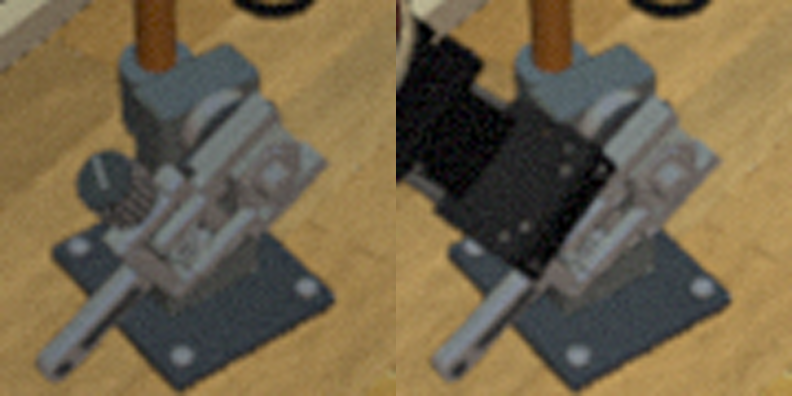

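```bash
python3 -m handwheel '0.001 0 0 0 0 0.008 255;0.001 0 0 0 0 0.016 255;0.001 0 0 0 0 0.024 255;0.001 0 0 0 0 0.032 255;0.001 0 0 0 0 0.04 255;0.001 0 0 0 0 0.048 255;0.001 0 0 0 0 0.052 255;0.001 0 0 0 0 0.056 255;0.001 0 0 0 0 0.06 255;0.001 0 0 0 0 0.064 255' 30; python3 - <<'E'
from h import *
s,p,R=st(); print(s["contact_force"],R.inv().apply(s["ft_torque"]),s["qpos"],s["joint_torque"][-1])
print(rel(KNOB-17.5*MM[4]-MM[0],toolR(W0)))
E
```

```text
clock: 14.25
tcp_pos: [521.7, 46.9, 176.8]
orientation: [0.275, 0.929, -0.247, 0.001]
contact_force: [-6.2, 0.8, -0.7]
finger_gap: 0.406
[-6.1778  0.7742 -0.671 ] [ 0.1536 -1.5687 -0.2754] [ 0.0827  0.4314 -0.6979  1.6383  0.6125  1.643  -1.2557] 0.08032951271161437
[-0.0006  0.001   0.0004 -0.0001  0.     -0.0418]
```

```bash
python3 -m handwheel '-0.0006 0 0 0 0 0.006 255;-0.0006 0 0 0 0 0.012 255;-0.0006 0 0 0 0 0.016 255;-0.0006 0 0 0 0 0.02 255;-0.0006 0 0 0 0 0.024 255;-0.0006 0 0 0 0 0.028 255;-0.0006 0 0 0 0 0.032 255;-0.0006 0 0 0 0 0.036 255;-0.0006 0 0 0 0 0.04 255;-0.0006 0 0 0 0 0.044 255' 30; python3 - <<'E'
from h import *
s,p,R=st(); print(s["contact_force"],R.inv().apply(s["ft_torque"]),s["qpos"],s["joint_torque"][-1])
print(rel(KNOB-17.5*MM[4]-MM[0],toolR(W0)))
E
```

```text
clock: 15.5
tcp_pos: [521.5, 47.0, 176.7]
orientation: [0.272, 0.886, -0.374, 0.039]
contact_force: [3.2, -3.4, -4.5]
finger_gap: 0.404
[ 3.1744 -3.3936 -4.4862] [ 1.1766  0.2697 -0.6225] [ 0.0519  0.4205 -0.6562  1.6406  0.5977  1.6329 -1.5227] -0.2594824321568012
[ 0.      0.0011  0.0003 -0.0001 -0.     -0.0861]
```

```bash
python3 -m handwheel '-0.0003 0 0 0 0 0.002 255;-0.0003 0 0 0 0 0.004 255;-0.0003 0 0 0 0 0.006 255;-0.0003 0 0 0 0 0.008 255;-0.0003 0 0 0 0 0.01 255;-0.0003 0 0 0 0 0.01 255;-0.0003 0 0 0 0 0.01 255;-0.0003 0 0 0 0 0.01 255;-0.0003 0 0 0 0 0.01 255;-0.0003 0 0 0 0 0.01 255' 30; python3 - <<'E'
from h import *
import cv2
s,p,R=st(); print(s["contact_force"],R.inv().apply(s["ft_torque"]),s["qpos"],s["joint_torque"][-1])
print(rel(KNOB-17.5*MM[4]-MM[0],toolR(W0)))
a=optics.grab_frame("scene");b=optics.grab_frame("side");cv2.imwrite("pics/scene9.png",a);cv2.imwrite("pics/side9.png",b)
b0=cv2.imread("pics/side0.png")
f=lambda i:cv2.resize(i[140:220,220:300],None,fx=4.9,fy=4.9,interpolation=cv2.INTER_CUBIC)
cv2.imwrite("pics/c9.png",np.hstack([f(b0),f(b)]))
E
```

```text
clock: 16.75
tcp_pos: [521.4, 47.1, 176.7]
orientation: [0.271, 0.874, -0.401, 0.048]
contact_force: [3.8, -2.0, -4.0]
finger_gap: 0.405
[ 3.7807 -2.0168 -4.0211] [ 1.0837  0.3376 -0.629 ] [ 0.0449  0.4181 -0.6469  1.6411  0.5946  1.6307 -1.5837] -0.6524500250816345
[ 0.0002  0.0011  0.0003 -0.0001 -0.     -0.0961]
```

View pics/c9.png

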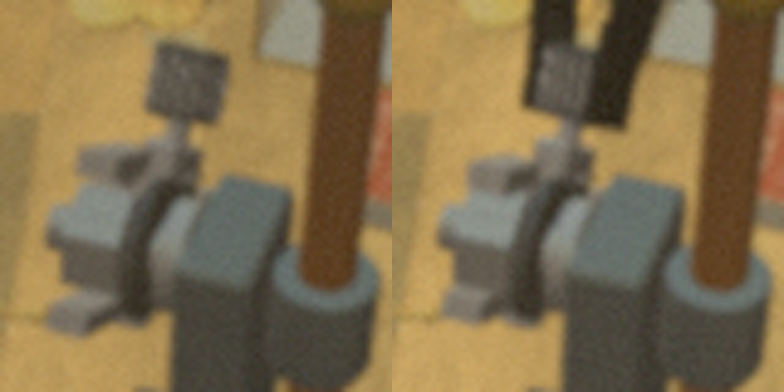

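```bash
python3 -m handwheel '-0.0002 0 0 0 0 0.01 0;-0.0002 0 0 0 0 0.01 0;-0.0002 0 0 0 0 0.01 0;0 0 0 0 0 0.01 0;0 0 0 0 0 0.01 0;0 0 0 0 0 0.01 0;0 0 -0.03 0 0 0 0;0 0 -0.07 0 0 -0.03 0;0 0 -0.1 0 0 -0.06 0;0 0 -0.13 0 0 -0.09 0' 30; python3 - <<'E'
from h import *
import cv2,pickle
s,p,R=st(); print(s["contact_force"],R.inv().apply(s["ft_torque"]),s["qpos"])
print(rel(KNOB-17.5*MM[4]-MM[0],toolR(W0)))
c=optics.get_calibration("wrist");pickle.dump(c,open("c10.pkl","wb"))
w=optics.grab_frame("wrist");cv2.imwrite("pics/wrist10.png",w)
a=optics.grab_frame("scene");b=optics.grab_frame("side");cv2.imwrite("pics/scene10.png",a);cv2.imwrite("pics/side10.png",b)
b0=cv2.imread("pics/side0.png");a0=cv2.imread("pics/scene0.png")
f=lambda i:cv2.resize(i[140:220,220:300],None,fx=3.6,fy=3.6,interpolation=cv2.INTER_CUBIC)
g=lambda i:cv2.resize(i[150:230,210:290],None,fx=3.6,fy=3.6,interpolation=cv2.INTER_CUBIC)
cv2.imwrite("pics/c10.png",np.vstack([np.hstack([f(b0),f(b)]),np.hstack([g(a0),g(a)])]))
E
```

```text
clock: 18.1
tcp_pos: [534.6, 97.4, 260.2]
orientation: [0.273, 0.951, -0.14, -0.03]
contact_force: [0.0, 0.2, -0.0]
finger_gap: 0.996
[ 0.005   0.1569 -0.0224] [ 0.6579  0.0413 -0.0079] [ 0.0267  0.4459 -0.752   1.4545  0.608   1.8314 -1.0245]
[-0.0004  0.001   0.1314 -0.0001 -0.0001 -0.0056]
```

View pics/c10.png

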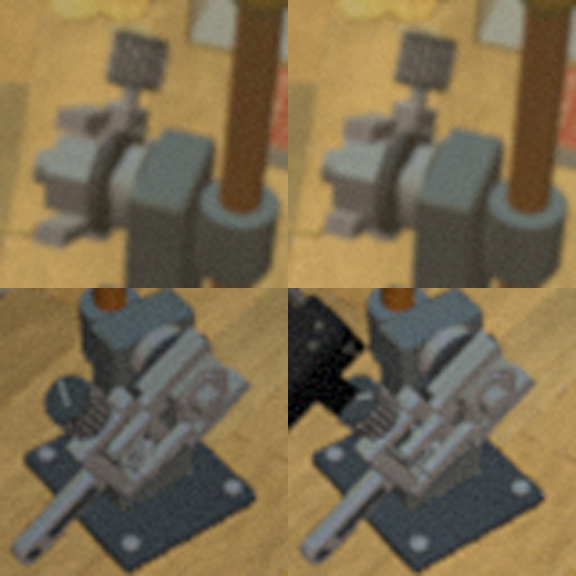

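View pics/wrist10.png

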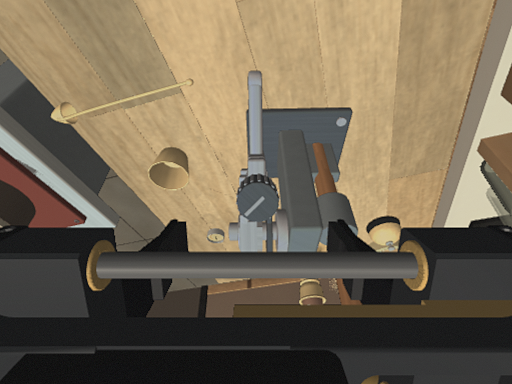

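```bash
python3 - <<'E'
from h import *
import pickle
from scipy.optimize import least_squares
c1=pickle.load(open("c1.pkl","rb"));c10=pickle.load(open("c10.pkl","rb"))
S=lambda x,y:np.array([190+x/4-.4,90+y/4-.4]); D=lambda x,y:np.array([210+x/3.7-.4,120+y/3.7-.4])
A=C["scene"];B=C["side"]
obs=[(A,S(155,363),64,88),(B,D(182,113),64,88),(B,D(174,159),64,54),(A,S(111,533),178,0),
(c1,(256.7,185.3),64,88),(c10,(257,201),64,88),(c1,(256.7,71.5),178,12),(c10,(255,71),178,12)]
def r(p):
    X,Y,Z,yh,zh,N=model(w=p[0]);N=N+p[1]*X+p[2]*Y
    e=[proj(0,N+a*yh+b*zh,c)[0]-uv for c,uv,a,b in obs]
    return np.ravel(e)
s=least_squares(r,[0,0,0.],loss="soft_l1");print(s.x);print(r(s.x).reshape(-1,2).round(1))
X,Y,Z,yh,zh,N=model(w=s.x[0]);N=N+s.x[1]*X+s.x[2]*Y
print("N",N,"K",N+64*yh+74*zh,KNOB-X,"H",N+138*yh)
E
```

```text
[0.0304 7.4124 2.6528]
[[-0.6  0.8]
 [ 0.3 -0.3]
 [-0.3  1.7]
 [-1.8  3.2]
 [-0.4 -0.5]
 [ 1.7  0.9]
 [-0.3 -0.3]
 [-0.4  0.9]]
N [501.0958 -35.347  165.    ] K [525.0538  55.6519 191.7811] [523.2464  55.4182 191.7825] H [530.476   76.247   89.3192]
```

```bash
cat >> h.py <<'E'
W0=0.03;NUT=np.array([500.6,-35.2,165.])
def hand(w,zoff=-18.7,r=138):
    X,Y,Z,yh,zh,N=model(w=w);return NUT+r*yh+zoff*zh
E
python3 - <<'E'
from h import *
for z in(120,60,-17):print(rel(hand(W0,z),toolR(W0)))
E
```

```text
[-0.0034 -0.0992  0.0483 -0.0039 -0.0001 -0.0071]
[-0.0034 -0.0972  0.1282 -0.0039 -0.0001 -0.0071]
[-0.0035 -0.0946  0.2309 -0.0039 -0.0001 -0.0071]
```

```bash
python3 -m handwheel '-0.003 -0.05 0 -0.0039 0 -0.007 0;-0.003 -0.099 0.048 -0.0039 0 -0.007 0;-0.003 -0.098 0.1 -0.0039 0 -0.007 0;-0.003 -0.097 0.128 -0.0039 0 -0.007 0;-0.003 -0.097 0.128 -0.0039 0 -0.007 0;-0.003 -0.097 0.128 -0.0039 0 -0.007 0;-0.003 -0.097 0.128 -0.0039 0 -0.007 0;-0.003 -0.097 0.128 -0.0039 0 -0.007 0;-0.003 -0.097 0.128 -0.0039 0 -0.007 0;-0.003 -0.097 0.128 -0.0039 0 -0.007 0' 30; python3 - <<'E'
from h import *
import cv2,pickle
s,p,R=st(); print(s["contact_force"],s["qpos"]);print(rel(hand(W0,-17),toolR(W0)))
c=optics.get_calibration("wrist")
w=optics.grab_frame("wrist");cv2.imwrite("pics/wrist11.png",w)
a=optics.grab_frame("scene");b=optics.grab_frame("side")
for n in ("scene","side"):cv2.imwrite(f"pics/{n}11.png",{"scene":a,"side":b}[n])
for ww,col in((W0,(0,0,255)),):
    X,Y,Z,yh,zh,N=model(w=ww);N=NUT
    q=np.array([proj(0,N+l*yh+12*zh+e*X,c)[0] for l,e in((100,-7),(178,-7),(178,7),(100,7))]).astype(int)
    cv2.polylines(w,[q],False,col,1)
    for im,n in((a,"scene"),(b,"side")):
        for zz in (-12,12):
            q=np.array([proj(n,N+l*yh+zz*zh+e*X)[0] for l,e in((100,-7),(178,-7),(178,7),(100,7))]).astype(int);cv2.polylines(im,[q],False,col,1)
cv2.imwrite("pics/w11.png",np.vstack([np.hstack([w[:300,120:400],cv2.resize(a[90:240,180:320],None,fx=2,fy=2)])]))
E
```

```text
clock: 19.5
tcp_pos: [538.7, 108.2, 139.7]
orientation: [0.284, 0.95, -0.123, -0.036]
contact_force: [-1.4, -0.5, -0.2]
finger_gap: 0.999
[-1.3899 -0.523  -0.1722] [-0.013   0.5772 -0.7322  1.5543  0.67    1.6889 -1.1227]
[-0.0006 -0.0001  0.1031 -0.     -0.0001 -0.0001]
```

View pics/w11.png

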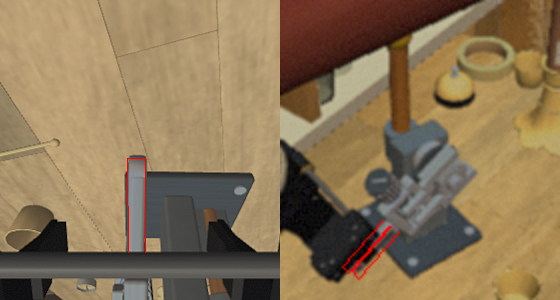

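```bash
python3 -m handwheel '0 0 0.03 0 0 0 0;0 0 0.06 0 0 0 0;0 0 0.08 0 0 0 0;0 0 0.1 0 0 0 0;0 0 0.1 0 0 0 255;0 0 0.1 0 0 0 255;0 0 0.1 0 0 0 255;0 0 0.1 0 0 0 255;0 0 0.1 0 0 0 255;0 0 0.1 0 0 0 255' 40; python3 - <<'E'
from h import *
import cv2
s,p,R=st(); print(s["contact_force"],s["qpos"]);print(rel(hand(W0,-17),toolR(W0)))
w=optics.grab_frame("wrist")
a=optics.grab_frame("scene");b=optics.grab_frame("side")
cv2.imwrite("pics/w12.png",np.vstack([np.hstack([w[100:400,120:400],cv2.resize(a[90:240,180:320],None,fx=2,fy=2)])]))
E
```

```text
clock: 20.9
tcp_pos: [528.3, 68.4, 77.0]
orientation: [0.284, 0.95, -0.123, -0.036]
contact_force: [0.2, -0.5, -0.7]
finger_gap: 0.402
[ 0.2012 -0.4719 -0.6594] [ 0.0388  0.5969 -0.7112  1.6707  0.7061  1.5625 -1.1454]
[-0.0006 -0.0001  0.003  -0.     -0.0001 -0.0001]Traceback (most recent call last):
  File "<stdin>", line 6, in <module>
    return _nx.concatenate(arrs, 1, dtype=dtype, casting=casting)
           ~~~~~~~~~~~~~~~^^^^^^^^^^^^^^^^^^^^^^^^^^^^^^^^^^^^^^^
ValueError: all the input array dimensions except for the concatenation axis must match exactly, but along dimension 0, the array at index 0 has size 284 and the array at index 1 has size 300
```

```bash
python3 -m handwheel '0 0 0 0 0 0 255;0 0 0 0 0 0 255;0 0 0 0 0 0 255;0 0 0 0 0 0 255;0 0 0 0 0 0 255;0 0 0 0 0 0 255;0 0 0 0 0 0 255;0 0 0 0 0 0 255;0 0 0 0 0 0 255;0 0 0 0 0 0 255' 40; python3 - <<'E'
from h import *
import cv2
s,p,R=st(); print(s["contact_force"],s["qpos"]);print(rel(hand(W0,-17),toolR(W0)))
w=optics.grab_frame("wrist")
a=optics.grab_frame("scene");b=optics.grab_frame("side")
cv2.imwrite("pics/w12.png",np.hstack([w[84:384,120:400],cv2.resize(a[90:240,180:320],None,fx=2,fy=2)]))
print("-- rows")
z=-16
for w in (0.2,.4,.6,.78,.85): print(w,rel(p+hand(w,0)-hand(W0,0)+15*(toolR(w).apply([0,0,1])-toolR(W0).apply([0,0,1])),toolR(w)*toolR(W0).inv()*R))
E
```

```text
clock: 22.3
tcp_pos: [527.9, 68.3, 76.9]
orientation: [0.284, 0.95, -0.123, -0.037]
contact_force: [-4.6, 1.1, 0.4]
finger_gap: 0.16
[-4.5674  1.0702  0.354 ] [ 0.0389  0.597  -0.7113  1.671   0.7056  1.5629 -1.1454]
[-0.     -0.0002  0.0028  0.     -0.     -0.    ]
-- rows
0.2 [-0.     -0.0007 -0.0314  0.0271 -0.      0.    ]
0.4 [-0.      0.0052 -0.0679  0.0589 -0.      0.    ]
0.6 [ 0.      0.0183 -0.1024  0.0907 -0.      0.    ]
0.78 [ 0.      0.0358 -0.1308  0.1194 -0.      0.    ]
0.85 [ 0.      0.0439 -0.1409  0.1305 -0.      0.    ]
```

View pics/w12.png

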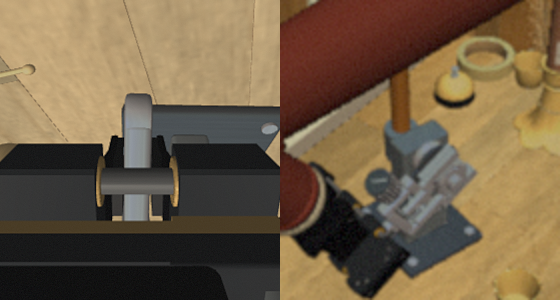

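```bash
python3 -m handwheel '-0.001 -0.0004 -0.0093 0.008 0 0 255;-0.001 -0.0006 -0.0166 0.0143 0 0 255;-0.001 -0.0007 -0.024 0.0207 0 0 255;-0.001 -0.0007 -0.0314 0.0271 0 0 255;-0.001 0.0004 -0.0406 0.035 0 0 255;-0.001 0.0018 -0.0497 0.043 0 0 255;-0.001 0.0034 -0.0589 0.0509 0 0 255;-0.001 0.0052 -0.0679 0.0589 0 0 255;-0.001 0.0081 -0.0767 0.0668 0 0 255;-0.001 0.0113 -0.0853 0.0748 0 0 255' 40; python3 - <<'E'
from h import *
import cv2
s,p,R=st(); X,Y,Z,yh,zh,N=model(w=.5);f=s["contact_force"];print("f X,yh,zh",f@X,f@yh,f@zh,R.inv().apply(s["ft_torque"]),s["qpos"])
w=optics.grab_frame("wrist")
a=optics.grab_frame("scene");b=optics.grab_frame("side")
cv2.imwrite("pics/w13.png",np.hstack([w[84:384,120:400],cv2.resize(a[90:240,180:320],None,fx=2,fy=2),cv2.resize(b[110:260,210:310],None,fx=2,fy=2)]))
d=p-NUT; # grip pt
g=p-15*R.apply([0,0,1]);g=g-NUT;print("angle",np.arctan2(g[2],g@Y)+np.radians(35),np.hypot(g[2],g@Y))
for w in (.55,.6,.65,.7,.75,.8,.85): print(w,rel(p+hand(w,0)-hand(.5,0)+15*(toolR(w).apply([0,0,1])-toolR(.5).apply([0,0,1])),toolR(w)*toolR(.5).inv()*R))
E
```

```text
clock: 23.7
tcp_pos: [535.6, 96.2, 136.0]
orientation: [0.053, 0.99, -0.128, -0.005]
contact_force: [7.6, 1.6, -10.5]
finger_gap: 0.153
f X,yh,zh 6.976671902521484 4.620637100757857 -10.02645664743688 [1.4106 1.3743 0.3904] [ 0.4153  0.3392 -0.8753  1.7615  0.3617  1.2471 -0.8287]
angle 0.5089979580765888 138.29173543881606
0.55 [-0.     -0.0008 -0.0083  0.008  -0.0001 -0.0001]
0.6 [-0.     -0.0012 -0.0176  0.016  -0.0001 -0.0001]
0.65 [ 0.     -0.0011 -0.0268  0.024  -0.0001 -0.0001]
0.7 [ 0.0001 -0.0005 -0.0361  0.0319 -0.0001 -0.    ]
0.75 [ 0.0001  0.0006 -0.0453  0.0399 -0.0001  0.    ]
0.8 [ 0.0002  0.0021 -0.0544  0.0478 -0.0001  0.    ]
0.85 [ 0.0002  0.004  -0.0634  0.0558 -0.0001  0.0001]
```

View pics/w13.png

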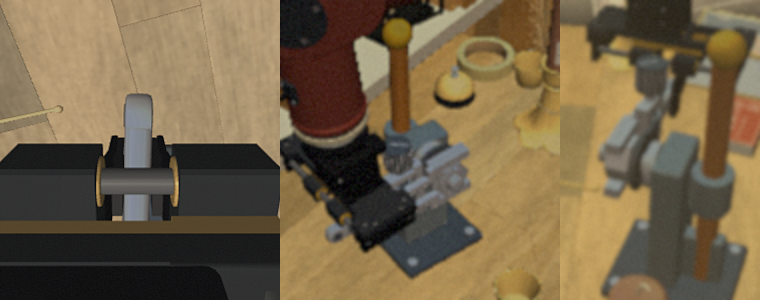

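```bash
python3 -m handwheel '0.001 -0.0005 -0.005 0.0045 0 0 255;0.001 -0.0008 -0.01 0.0095 0 0 255;0.001 -0.001 -0.0155 0.0142 0 0 255;0.001 -0.0012 -0.021 0.019 0 0 255;0.001 -0.0011 -0.0268 0.024 0 0 255;0.001 -0.0008 -0.032 0.0285 0 0 255;0.001 -0.0003 -0.038 0.0335 0 0 255;0.001 0.0002 -0.042 0.037 0 0 255;0.001 0.0006 -0.0453 0.04 0 0 255;0.001 0.001 -0.048 0.0422 0 0 255' 40; python3 - <<'E'
from h import *
import cv2
s,p,R=st(); X,Y,Z,yh,zh,N=model(w=.75);f=s["contact_force"];print("f X,yh,zh",f@X,f@yh,f@zh,R.inv().apply(s["ft_torque"]))
g=p-15*R.apply([0,0,1])-NUT;w0=np.arctan2(g[2],g@Y)+np.radians(35);print("angle",w0,np.hypot(g[2],g@Y))
for dw in (.02,.04,.06,.08): w=w0+dw;print(dw,rel(p+hand(w,0)-hand(w0,0)+15*(toolR(w).apply([0,0,1])-toolR(w0).apply([0,0,1])),toolR(w)*toolR(w0).inv()*R))
E
```

```text
clock: 25.1
tcp_pos: [536.4, 99.0, 172.4]
orientation: [-0.078, 0.989, -0.128, 0.012]
contact_force: [-4.3, 2.1, -11.1]
finger_gap: 0.155
f X,yh,zh -4.669167348077842 -0.6147320995175887 -11.159187623012729 [ 0.0019 -0.7421  0.3919]
angle 0.7720727738249272 138.3171382421825
0.02 [ 0.     -0.0004 -0.0037  0.0032 -0.      0.    ]
0.04 [ 0.     -0.0006 -0.0074  0.0064 -0.      0.    ]
0.06 [ 0.     -0.0008 -0.0111  0.0095 -0.      0.    ]
0.08 [ 0.     -0.001  -0.0148  0.0127 -0.      0.    ]
```

```bash
python3 -m handwheel '-0.0005 -0.0002 -0.0018 0.0016 0 0 255;-0.0005 -0.0004 -0.0037 0.0032 0 0 255;-0.0005 -0.0005 -0.0055 0.0048 0 0 255;-0.0005 -0.0006 -0.0074 0.0064 0 0 255;-0.0005 -0.0006 -0.0074 0.0064 0 0 255;-0.0005 -0.0006 -0.0074 0.0064 0 0 255;-0.0005 -0.0006 -0.0074 0.0064 0 0 255;-0.0005 -0.0006 -0.0074 0.0064 0 0 255;-0.0005 -0.0006 -0.0074 0.0064 0 0 255;-0.0005 -0.0006 -0.0074 0.0064 0 0 255' 40; python3 - <<'E'
from h import *
s,p,R=st(); X,Y,Z,yh,zh,N=model(w=.75);f=s["contact_force"];print("f X,yh,zh",f@X,f@yh,f@zh,R.inv().apply(s["ft_torque"]))
g=p-15*R.apply([0,0,1])-NUT;w0=np.arctan2(g[2],g@Y)+np.radians(35);print("angle",w0)
E
```

```text
clock: 26.35
tcp_pos: [536.2, 98.6, 178.0]
orientation: [-0.098, 0.987, -0.128, 0.015]
contact_force: [4.7, 3.1, -14.9]
finger_gap: 0.156
f X,yh,zh 3.777013029639421 2.125155283316612 -15.311615716046543 [0.2314 1.2064 0.3371]
angle 0.8128655398839543
```

```bash
python3 -m handwheel '0 -0.0002 -0.0018 0.0016 0 0 255;0 -0.0004 -0.0037 0.0032 0 0 255;0 -0.0005 -0.0055 0.0048 0 0 255;0 -0.0006 -0.0074 0.0064 0 0 255;0 -0.0006 -0.0074 0.0064 0 0 255;0 -0.0006 -0.0074 0.0064 0 0 255;0 -0.0006 -0.0074 0.0064 0 0 255;0 -0.0006 -0.0074 0.0064 0 0 255;0 -0.0006 -0.0074 0.0064 0 0 255;0 -0.0006 -0.0074 0.0064 0 0 255' 50; python3 - <<'E'
from h import *
import cv2
s,p,R=st(); X,Y,Z,yh,zh,N=model(w=.75);f=s["contact_force"];print("f X,yh,zh",f@X,f@yh,f@zh,R.inv().apply(s["ft_torque"]))
g=p-15*R.apply([0,0,1])-NUT;w0=np.arctan2(g[2],g@Y)+np.radians(35);print("angle",w0)
w=optics.grab_frame("wrist")
a=optics.grab_frame("scene");b=optics.grab_frame("side")
cv2.imwrite("pics/scene14.png",a);cv2.imwrite("pics/side14.png",b)
cv2.imwrite("pics/w14.png",np.hstack([w[84:384,120:400],cv2.resize(a[90:240,180:320],None,fx=2,fy=2),cv2.resize(b[110:260,210:310],None,fx=2,fy=2)]))
E
```

```text
clock: 27.6
tcp_pos: [536.0, 98.0, 183.6]
orientation: [-0.118, 0.985, -0.128, 0.017]
contact_force: [3.8, 1.9, -14.0]
finger_gap: 0.157
f X,yh,zh 3.1783459069377384 0.7900222082498932 -14.268682308424427 [0.0907 0.9913 0.4243]
angle 0.8531288969902681
```

View pics/w14.png

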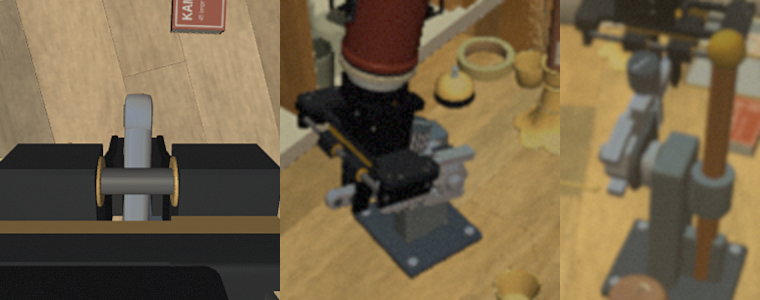

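```bash
python3 - <<'E'
import cv2,numpy as np
f=lambda n:cv2.resize(cv2.imread(f"pics/{n}.png")[80:230,90:190],None,fx=2.6,fy=2.6,interpolation=cv2.INTER_CUBIC)
cv2.imwrite("pics/cmp.png",np.hstack([f("w12"),f("w13"),f("w14")]))
E
```

```text
(no output)
```

View pics/cmp.png

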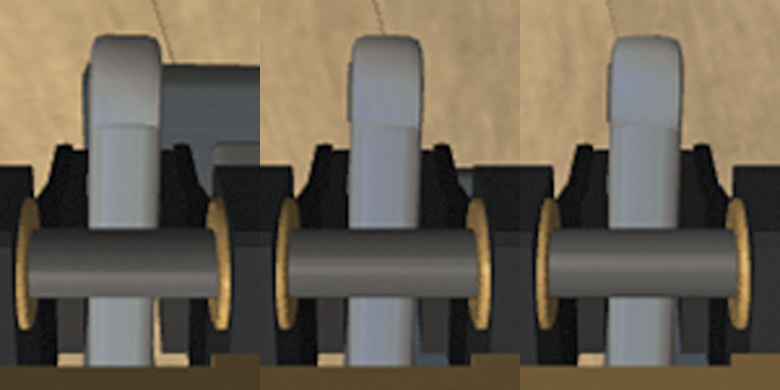

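```bash
python3 -m handwheel '0 -0.0002 -0.0018 0.0016 0 0 255;0 -0.0004 -0.0037 0.0032 0 0 255;0 -0.0005 -0.0055 0.0048 0 0 255;0 -0.0006 -0.0074 0.0064 0 0 255;0 -0.0006 -0.0074 0.0064 0 0 255;0 -0.0006 -0.0074 0.0064 0 0 255;0 -0.0006 -0.0074 0.0064 0 0 255;0 -0.0006 -0.0074 0.0064 0 0 255;0 -0.0006 -0.0074 0.0064 0 0 255;0 -0.0006 -0.0074 0.0064 0 0 255' 50; python3 - <<'E'
from h import *
import cv2
s,p,R=st(); X,Y,Z,yh,zh,N=model(w=.75);f=s["contact_force"];print("f X,yh,zh",f@X,f@yh,f@zh,R.inv().apply(s["ft_torque"]))
g=p-15*R.apply([0,0,1])-NUT;w0=np.arctan2(g[2],g@Y)+np.radians(35);print("angle",w0)
E
```

```text
clock: 29.0
tcp_pos: [535.8, 97.2, 189.2]
orientation: [-0.138, 0.982, -0.127, 0.02]
contact_force: [2.7, 2.1, -11.9]
finger_gap: 0.156
f X,yh,zh 2.1126454400891075 1.0156362914832704 -12.163291074715836 [-0.0559  0.8712  0.3573]
angle 0.8936102099098799
```

```bash
python3 - <<'E'
from h import *
import cv2
a=optics.grab_frame("scene");b=optics.grab_frame("side")
cv2.imwrite("pics/scene15.png",a);cv2.imwrite("pics/side15.png",b)
b10=cv2.imread("pics/side10.png");a10=cv2.imread("pics/scene10.png")
f=lambda i:cv2.resize(i[140:210,220:290],None,fx=4.2,fy=4.2,interpolation=cv2.INTER_CUBIC)
g=lambda i:cv2.resize(i[150:220,225:295],None,fx=4.2,fy=4.2,interpolation=cv2.INTER_CUBIC)
cv2.imwrite("pics/c15.png",np.vstack([np.hstack([f(b10),f(b)]),np.hstack([g(a10),g(a)])]))
E
```

```text
(no output)
```

View pics/c15.png

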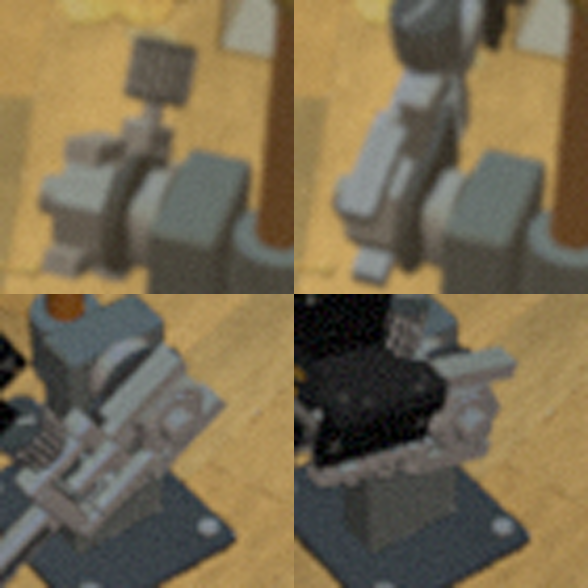

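```bash
python3 -m handwheel '0 0 0.0009 0 0 0 255;0 0 0.0018 0 0 0 255;0 0 0.0018 0 0 0 255;0 0 0.0018 0 0 0 255;0 0 0.0018 0 0 0 0;0 0 0.0018 0 0 0 0;0 0 0.0018 0 0 0 0;0 0 0.0018 0 0 0 0;0 0 0.0018 0 0 0 0;0 0 0.0018 0 0 0 0' 50; python3 - <<'E'
from h import *
import cv2
s,p,R=st(); X,Y,Z,yh,zh,N=model(w=.87);f=s["contact_force"];print("f X,yh,zh",f@X,f@yh,f@zh,R.inv().apply(s["ft_torque"]))
w=optics.grab_frame("wrist");cv2.imwrite("pics/w16.png",w)
E
```

```text
clock: 30.35
tcp_pos: [535.9, 97.5, 187.8]
orientation: [-0.138, 0.982, -0.127, 0.02]
contact_force: [-0.4, -0.3, 0.5]
finger_gap: 0.755
f X,yh,zh -0.29103816347536604 -0.23128119141355055 0.6187688728944328 [-0.3629  0.0959  0.025 ]
```

View pics/w16.png

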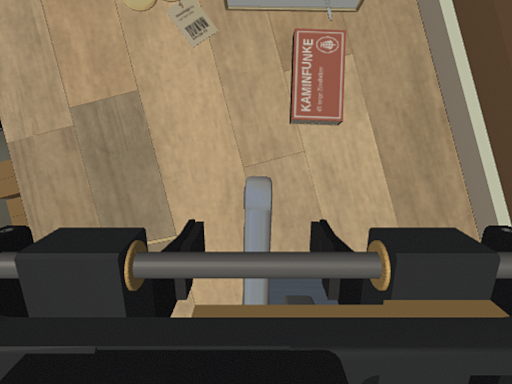

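```bash
python3 -m handwheel '0 0 -0.03 0 0 0 0;0 0 -0.08 0 0 0 0;0 0 -0.13 0 0 0 0;0 -0.02 -0.17 0 0 0 0;0 -0.05 -0.2 0 0 0 0;0 -0.08 -0.22 0 0 0 0;0 -0.1 -0.23 0 0 0 0;0 -0.1 -0.23 0 0 0 0;0 -0.1 -0.23 0 0 0 0;0 -0.1 -0.23 0 0 0 0'; python3 - <<'E'
from h import *
import cv2,pickle
s,p,R=st();print(s["qpos"])
c=optics.get_calibration("wrist");pickle.dump(c,open("c17.pkl","wb"))
w=optics.grab_frame("wrist");a=optics.grab_frame("scene");b=optics.grab_frame("side")
cv2.imwrite("pics/wrist17.png",w);cv2.imwrite("pics/scene17.png",a);cv2.imwrite("pics/side17.png",b)
f=lambda i:cv2.resize(i[120:210,210:300],None,fx=5.5,fy=5.5,interpolation=cv2.INTER_CUBIC)
g=lambda i:cv2.resize(i[145:215,220:290],None,fx=5.5,fy=5.5,interpolation=cv2.INTER_CUBIC)
cv2.imwrite("pics/c17.png",np.hstack([f(b)[:385],g(a)]))
E
```

```text
clock: 31.65
tcp_pos: [541.3, 120.5, 373.5]
orientation: [-0.138, 0.982, -0.128, 0.019]
contact_force: [-0.2, -0.2, 0.2]
finger_gap: 1.001
[ 0.813   0.0951 -0.9998  1.5175 -0.1719  1.4518 -0.4286]
```

View pics/wrist17.png

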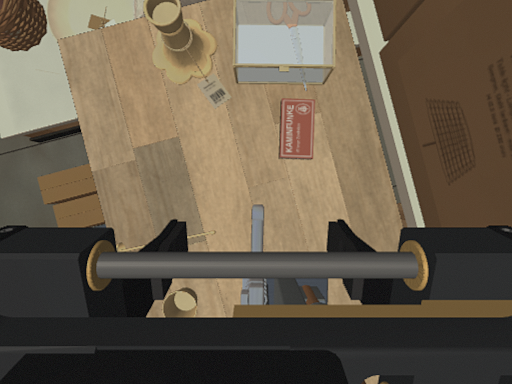

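View pics/c17.png

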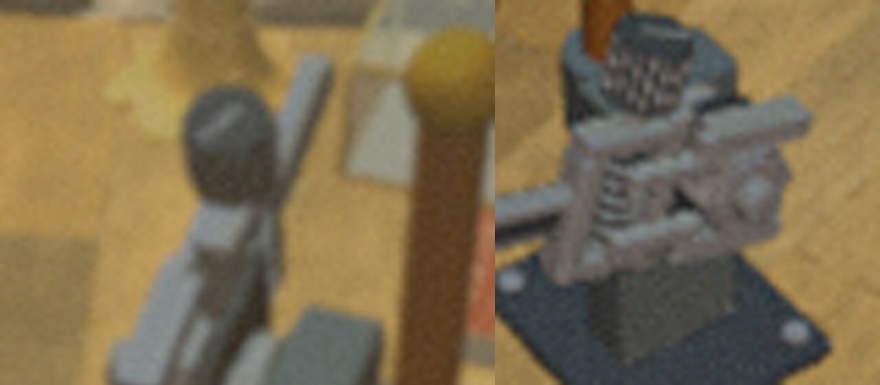

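View pics/scene17.png

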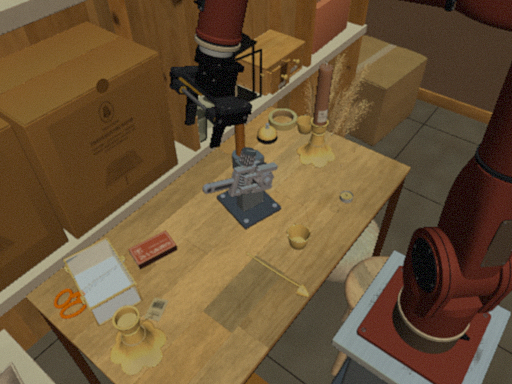

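```bash
python3 - <<'E'
from h import *
import cv2,pickle
c=pickle.load(open("c17.pkl","rb"))
a=cv2.imread("pics/scene17.png");w=cv2.imread("pics/wrist17.png");b=cv2.imread("pics/side17.png")
A=cv2.resize(a[130:240,195:295],None,fx=5,fy=5,interpolation=cv2.INTER_CUBIC);B=cv2.resize(b[110:220,210:260],None,fx=5,fy=5,interpolation=cv2.INTER_CUBIC)
for ww,col in((.78,(0,0,255)),(.88,(0,255,0))):
    X,Y,Z,yh,zh,_=model(w=ww);N=NUT
    for n,im,o in(("scene",A,(195,130)),("side",B,(210,110))):
      P=lambda p:((proj(n,p)[0]-o+.5)*5).astype(int)
      for zz in(-12,12):
        cv2.polylines(im,[np.array([P(N+l*yh+zz*zh+e*X) for l,e in((100,-7),(178,-7),(178,7))])],False,col,1)
      cv2.polylines(im,[np.array([P(N+64*yh+88*zh+18*(np.cos(t)*X+np.sin(t)*yh)) for t in np.linspace(0,6.28,30)])],False,col,1)
cv2.imwrite("pics/c18.png",np.hstack([A,B]))
E
```

```text
(no output)
```

View pics/c18.png

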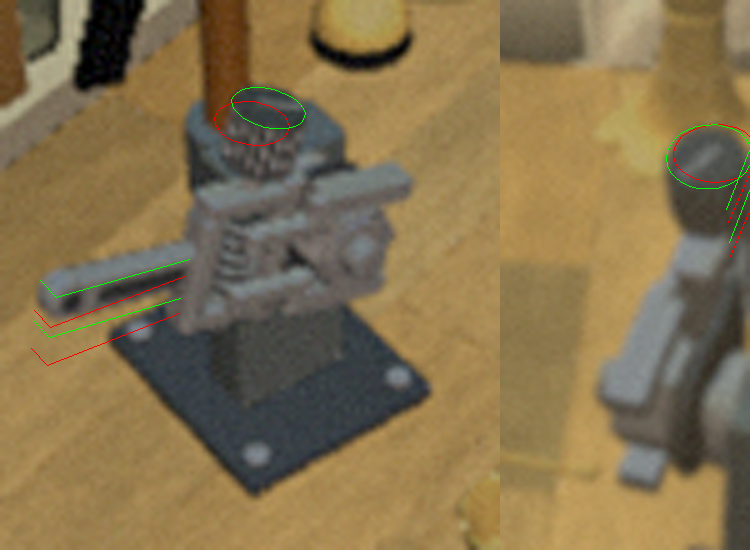

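```bash
python3 - <<'E'
from h import *
import pickle,cv2
X,Y,Z,yh,zh,_=model(w=W0);K=NUT+64*yh+88*zh
def uv(c,p):
    o,d=ray(0,p,c);t=((K-o)@zh)/(d@zh);q=o+t*d-K;return q@X,q@yh
for f,pts in(("c1.pkl",((375/1.5,275/1.5),(403/1.5,288/1.5))),("c10.pkl",((245,217),(264,197)))):
    c=pickle.load(open(f,"rb"));u=[np.array(uv(c,p)) for p in pts];d=u[1]-u[0];print(f,u,np.degrees(np.arctan2(-d[1],d[0])))
a=cv2.resize(cv2.imread("pics/w1r.png")[150:225,215:300],None,fx=5,fy=5,interpolation=cv2.INTER_CUBIC)
b=cv2.resize(cv2.imread("pics/wrist10.png")[165:240,215:300],None,fx=5,fy=5,interpolation=cv2.INTER_CUBIC)
cv2.imwrite("pics/mk.png",np.hstack([a[:,:395],b[:,:395]]))
E
```

```text
c1.pkl [array([-5.6259,  1.44  ]), array([12.607 , -7.2671])] 25.52669316964018
c10.pkl [array([-11.7831, -13.2655]), array([5.1165, 4.0963])] -45.77293919774068
```

View pics/mk.png

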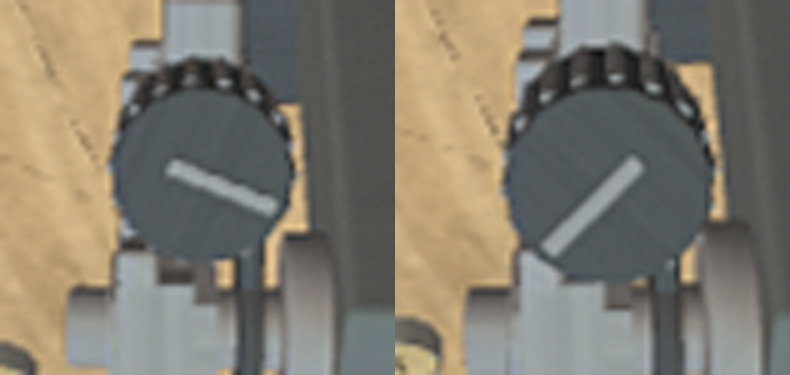

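```bash
python3 - <<'E'
from h import *
import cv2
out=[]
for cam in("scene","side"):
  row=[]
  for k,w in((0,.05),(10,.05),(17,.91)):
    im=cv2.imread(f"pics/{cam}{k}.png");X,Y,Z,yh,zh,_=model(w=w);N=NUT-18*X
    L=[(-50,60),(110,60),(110,-60),(-50,-60)]
    src=np.float32([proj(cam,N+a*yh+b*zh)[0] for a,b in L]);dst=np.float32([(((110-a) if 1 else a)*1.6,(60-b)*1.6) for a,b in L])
    row.append(cv2.warpPerspective(im,cv2.getPerspectiveTransform(src,dst),(256,192),flags=cv2.INTER_CUBIC))
  out.append(np.hstack(row))
cv2.imwrite("pics/rect.png",np.vstack(out))
E
```

```text
(no output)
```

View pics/rect.png

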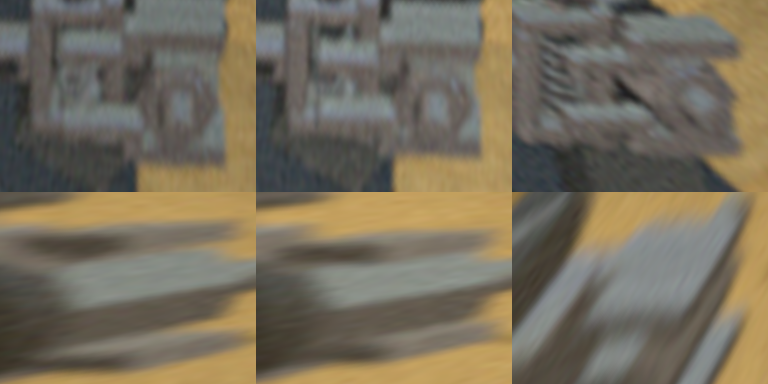

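```bash
python3 - <<'E'
from h import *
import cv2
row=[]
for k,w in((0,.05),(10,.05),(17,.91)):
    im=cv2.imread(f"pics/scene{k}.png");X,Y,Z,yh,zh,_=model(w=w);N=NUT-18*X
    L=[(-55,55),(45,55),(45,-55),(-55,-55)];s=2.6
    src=np.float32([proj("scene",N+a*yh+b*zh)[0] for a,b in L]);dst=np.float32([((45-a)*s,(55-b)*s) for a,b in L])
    o=cv2.warpPerspective(im,cv2.getPerspectiveTransform(src,dst),(int(100*s),int(110*s)),flags=cv2.INTER_CUBIC)
    row.append(cv2.convertScaleAbs(o,alpha=1.6))
cv2.imwrite("pics/rect2.png",np.hstack(row))
E
```

```text
(no output)
```

View pics/rect2.png

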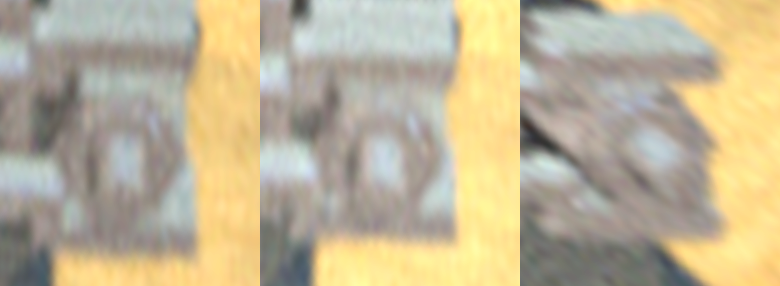

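```bash
python3 - <<'E'
from h import *
import cv2
row=[];row2=[]
for k,ws in((10,(.05,)),(17,(.05+.75,.05+.86))):
    im=cv2.imread(f"pics/scene{k}.png")[155:205,240:290]
    o=cv2.convertScaleAbs(cv2.resize(im,None,fx=7.5,fy=7.5,interpolation=cv2.INTER_LANCZOS4),alpha=1.5);row2.append(o.copy())
    for w,col in zip(ws,((0,0,255),(0,255,0))):
        X,Y,Z,yh,zh,_=model(w=w)
        for d in(14,):
            N=NUT-d*X
            P=np.array([proj("scene",N+26.55*(np.cos(t)*yh+np.sin(t)*zh))[0] for t in np.arange(6)*np.pi/3])
            cv2.polylines(o,[((P-[240,155]+.5)*7.5).astype(int)],True,col,1)
    row.append(o)
cv2.imwrite("pics/nut.png",np.hstack(row));cv2.imwrite("pics/nut2.png",np.hstack(row2))
E
```

```text
(no output)
```

View pics/nut.png

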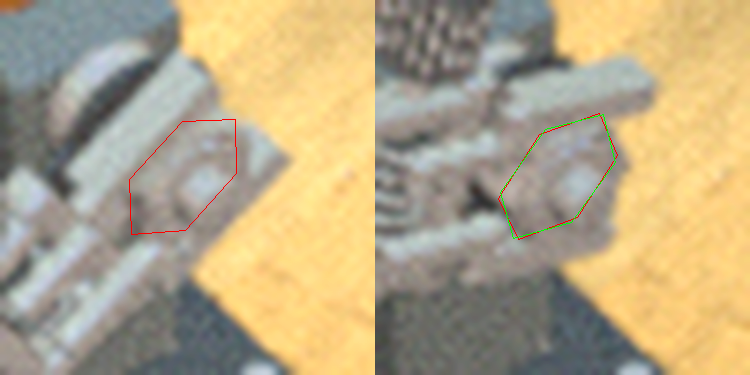

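View pics/nut2.png

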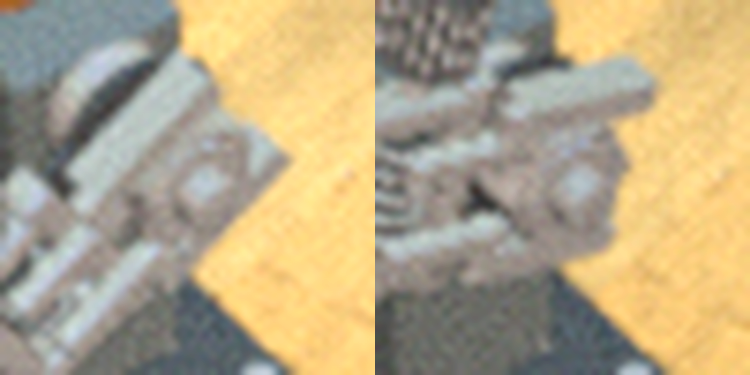

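```bash
python3 - <<'E'
from h import *
import cv2
# mark in side17: crop origin (210,120) scale 5.5
im=cv2.imread("pics/side17.png")[125:165,235:275];cv2.imwrite("pics/mk2.png",cv2.resize(im,None,fx=9,fy=9,interpolation=cv2.INTER_CUBIC))
im=cv2.imread("pics/side10.png")[140:175,235:275]
E
```

```text
(no output)
```

View pics/mk2.png

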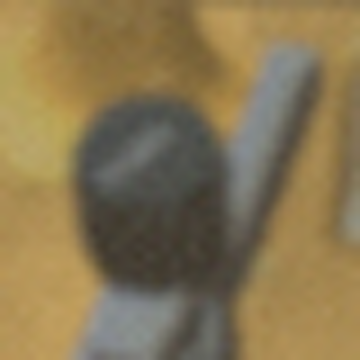

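```bash
python3 - <<'E'
from h import *
for w in(.86,.92):
    X,Y,Z,yh,zh,_=model(w=w);K=NUT+64*yh+88*zh
    u=[]
    for p in((100,185),(172,128)):
        o,d=ray("side",(235+p[0]/9-.4,125+p[1]/9-.4));t=((K-o)@zh)/(d@zh);q=o+t*d-K;u.append(np.array([q@X,q@yh]))
    d=u[1]-u[0];print(u,np.degrees(np.arctan2(-d[1],d[0])))
E
```

```text
[array([ -8.0877, -15.4193]), array([2.7403, 6.0527])] -63.238916062744316
[array([ -7.0872, -12.591 ]), array([4.0822, 7.7107])] -61.181828322522634
```

```bash
cat >> h.py <<'E'
def knob(w,zoff):
    X,Y,Z,yh,zh,N=model(w=w);return NUT+64*yh+(74+zoff)*zh-0.5*X
E
python3 - <<'E'
from h import *
R=toolR(.883,-1.8)
for z in(100,40,-17): print(knob(.883,z),rel(knob(.883,z),R))
E
```

```text
[503.9038 -20.6873 349.7991] [-0.0001  0.1966 -0.0228 -0.0003 -0.0014 -0.2865]
[508.0099  -5.0915 292.0072] [-0.0004  0.1972  0.0572 -0.0003 -0.0014 -0.2865]
[511.9106   9.7246 237.1048] [-0.0006  0.1977  0.1332 -0.0003 -0.0014 -0.2865]
```

```bash
python3 -m handwheel '0 0 -0.02 0 0 -0.0287 0;0 0 -0.02 0 0 -0.0573 0;0 0 -0.02 0 0 -0.086 0;0 0 -0.02 0 0 -0.1146 0;0 0.03 -0.02 0 0 -0.1433 0;0 0.06 -0.02 0 0 -0.172 0;0 0.1 -0.02 0 0 -0.2006 0;0 0.14 -0.02 0 0 -0.229 0;0 0.18 -0.02 0 0 -0.258 0;0 0.197 -0.022 -0.0003 -0.0014 -0.2865 0'; python3 - <<'E'
from h import *
import cv2
s,p,R=st();print(s["qpos"],s["contact_force"])
print(rel(knob(.883,-17),toolR(.883,-1.8)))
w=optics.grab_frame("wrist");cv2.imwrite("pics/w20.png",w)
c=optics.get_calibration("wrist");X,Y,Z,yh,zh,_=model(w=.883)
P=np.array([proj(0,knob(.883,14)+18*(np.cos(t)*X+np.sin(t)*yh),c)[0] for t in np.linspace(0,6.28,30)])
cv2.polylines(w,[P.astype(int)],True,(255,0,255),1);cv2.imwrite("pics/w20o.png",w)
a=optics.grab_frame("scene");cv2.imwrite("pics/scene20.png",a)
E
```

```text
clock: 33.05
tcp_pos: [503.3, -23.2, 348.4]
orientation: [-0.07, 0.71, 0.691, 0.116]
contact_force: [0.1, -0.0, -0.7]
finger_gap: 1.0
[ 1.1267  0.024  -0.971   1.6107 -0.251   1.4919  1.7177] [ 0.0703 -0.0408 -0.6758]
[ 0.0038  0.0008  0.1551 -0.      0.0001  0.0004]
```

View pics/w20o.png

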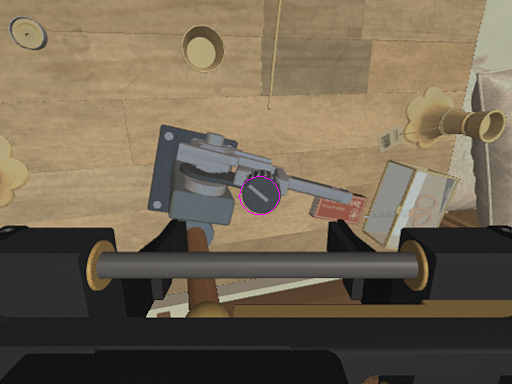

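View pics/scene20.png

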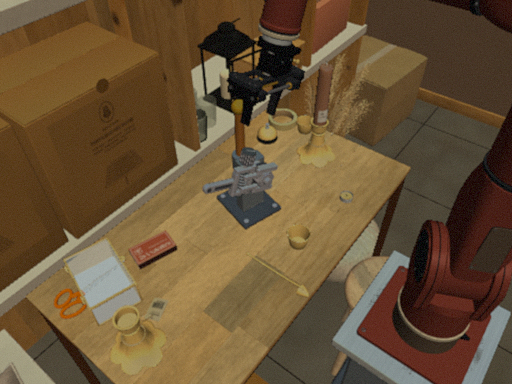

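```bash
python3 - <<'E'
from h import *
import cv2
im=cv2.imread("pics/w20.png");cv2.imwrite("pics/w20z.png",cv2.resize(im[110:240,150:370],None,fx=3.6,fy=3.6,interpolation=cv2.INTER_CUBIC))
c=optics.get_calibration("wrist");X,Y,Z,yh,zh,_=model(w=.883);K=knob(.883,14)
u=[]
for p in((249,186),(268,201)):
    o,d=ray(0,p,c);t=((K-o)@zh)/(d@zh);q=o+t*d-K;u.append(np.array([q@X,q@yh]))
d=u[1]-u[0];print(u,np.degrees(np.arctan2(-d[1],d[0])))
E
```

```text
[array([-7.0635, -9.7105]), array([ 2.8792, 10.3681])] -63.656017062202956
```

View pics/w20z.png

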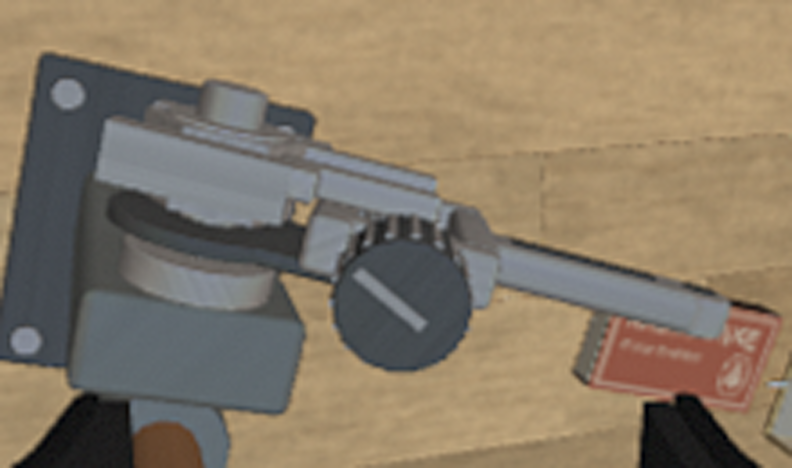

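```bash
python3 -m handwheel '0.0038 0.0008 0.05 0 0 0 0;0.0038 0.0008 0.1 0 0 0 0;0.0038 0.0008 0.13 0 0 0 0;0.0038 0.0008 0.155 0 0 0 0;0.0038 0.0008 0.155 0 0 0 0;0.0038 0.0008 0.155 0 0 0 255;0.0038 0.0008 0.155 0 0 0 255;0.0038 0.0008 0.155 0 0 0 255;0.0038 0.0008 0.155 0 0 0 255;0.0038 0.0008 0.155 0 0 0 255' 30; python3 - <<'E'
from h import *
import cv2
s,p,R=st();X,Y,Z,yh,zh,_=model(w=.883);f=s["contact_force"];print("f",f@X,f@yh,f@zh,R.inv().apply(s["ft_torque"]))
print(rel(knob(.883,-17),toolR(.883,-1.8)))
E
```

```text
clock: 34.4
tcp_pos: [512.3, 10.2, 237.6]
orientation: [-0.07, 0.711, 0.69, 0.116]
contact_force: [-0.5, 1.2, 0.5]
finger_gap: 0.518
f -0.8162902320674748 1.0854724205870239 0.16453127409601018 [ 0.0118 -0.2401 -0.0423]
[-0.0008 -0.0006  0.0004  0.      0.0001 -0.0001]
```

```bash
python3 - <<'E'
from h import *
s,p,R=st();o=p-knob(.883,-17)
for w,d in((.86,0),(.84,0),(.82,0),(.81,0),(.81,.1),(.81,.2),(.81,.25),(.80,.3)): print(w,d,rel(knob(w,-17)+o,toolR(w)*toolR(.883).inv()*R*Ro.from_rotvec([0,0,d])))
E
```

```text
0.86 0 [ 0.0017  0.0004  0.002   0.0008 -0.0036 -0.    ]
0.84 0 [ 0.0031  0.0007  0.0037  0.0015 -0.0067 -0.    ]
0.82 0 [ 0.0045  0.001   0.0055  0.0023 -0.0098 -0.    ]
0.81 0 [ 0.0052  0.0012  0.0064  0.0026 -0.0113 -0.    ]
0.81 0.1 [ 0.0052  0.0012  0.0064  0.0021 -0.0114  0.0159]
0.81 0.2 [ 0.0052  0.0012  0.0064  0.0015 -0.0115  0.0318]
0.81 0.25 [ 0.0052  0.0012  0.0064  0.0012 -0.0116  0.0398]
0.8 0.3 [ 0.0059  0.0014  0.0073  0.001  -0.0132  0.0477]
```

```bash
python3 -m handwheel '0 0 0 0 0 0 255;0 0 0 0 0 0 255;0 0 0 0 0 0 255;0.0017 0.0004 0.002 0.0008 -0.0036 0 255;0.0031 0.0007 0.0037 0.0015 -0.0067 0 255;0.0045 0.001 0.0055 0.0023 -0.0098 0 255;0.0052 0.0012 0.0064 0.0026 -0.0113 0 255;0.0052 0.0012 0.0064 0.0024 -0.0113 0.008 255;0.0052 0.0012 0.0064 0.0021 -0.0114 0.0159 255;0.0052 0.0012 0.0064 0.0018 -0.0115 0.024 255' 30; python3 - <<'E'
from h import *
s,p,R=st();X,Y,Z,yh,zh,_=model(w=.81);f=s["contact_force"];print("f",f@X,f@yh,f@zh,R.inv().apply(s["ft_torque"]),s["finger_gap"])
o=p-knob(.81,-17)
for w,d in((.81,.1),(.80,.1),(.80,.15),(.79,.15),(.79,.25)): print(w,d,rel(knob(w,-17)+o,toolR(w)*toolR(.81).inv()*R*Ro.from_rotvec([0,0,d])))
E
```

```text
clock: 35.65
tcp_pos: [513.8, 15.8, 234.1]
orientation: [-0.057, 0.764, 0.637, 0.081]
contact_force: [-0.4, 5.4, 2.9]
finger_gap: 0.405
f -1.7254948576466957 5.584201614781001 1.8567782721235324 [ 0.2709  1.3748 -0.3463] 0.4047195682982932
0.81 0.1 [ 0.      0.      0.      0.     -0.      0.0159]
0.8 0.1 [ 0.0008  0.0001  0.0009  0.     -0.0016  0.0159]
0.8 0.15 [ 0.0008  0.0001  0.0009  0.     -0.0016  0.0239]
0.79 0.15 [ 0.0015  0.0001  0.0017  0.     -0.0032  0.0239]
0.79 0.25 [ 0.0015  0.0001  0.0017 -0.0002 -0.0032  0.0398]
```

```bash
python3 -m handwheel '0.0004 0 0.0004 0 -0.0008 0.003 255;0.0008 0.0001 0.0009 0 -0.0016 0.007 255;0.0008 0.0001 0.0009 0 -0.0016 0.011 255;0.0008 0.0001 0.0009 0 -0.0016 0.015 255;0.0008 0.0001 0.0009 0 -0.0016 0.019 255;0.0008 0.0001 0.0009 0 -0.0016 0.0239 255;0.0011 0.0001 0.0013 0 -0.0024 0.0239 255;0.0011 0.0001 0.0013 0 -0.0024 0.027 255;0.0011 0.0001 0.0013 0 -0.0024 0.03 255;0.0011 0.0001 0.0013 0 -0.0024 0.03 255' 30; python3 - <<'E'
from h import *
s,p,R=st();X,Y,Z,yh,zh,_=model(w=.79);f=s["contact_force"];print("f",f@X,f@yh,f@zh,R.inv().apply(s["ft_torque"]),s["finger_gap"])
E
```

```text
clock: 36.9
tcp_pos: [514.0, 16.7, 233.3]
orientation: [-0.06, 0.822, 0.563, 0.069]
contact_force: [-1.2, 2.2, 3.7]
finger_gap: 0.409
f -1.7470164918591131 2.4319509404041226 3.3329095165548726 [ 0.4445  0.6944 -0.2492] 0.40941441962136077
```

```bash
python3 -m handwheel '0 0 0 0 0 0.003 255;0 0 0 0 0 0.006 255;0 0 0 0 0 0.009 255;0 0 0 0 0 0.012 255;0 0 0 0 0 0.015 255;0 0 0 0 0 0.018 255;0 0 0 0 0 0.021 255;0 0 0 0 0 0.024 255;0 0 0 0 0 0.027 255;0 0 0 0 0 0.03 255' 30; python3 - <<'E'
from h import *
s,p,R=st();X,Y,Z,yh,zh,_=model(w=.79);f=s["contact_force"];print("f",f@X,f@yh,f@zh,R.inv().apply(s["ft_torque"]),s["finger_gap"],s["qpos"])
E
```

```text
clock: 38.15
tcp_pos: [514.0, 16.6, 233.2]
orientation: [-0.066, 0.871, 0.482, 0.063]
contact_force: [-0.8, 2.5, 1.7]
finger_gap: 0.405
f -1.42117672884659 2.4790332370591734 1.2731393562193343 [ 0.44    0.4038 -0.7042] 0.4051440277597922 [ 0.9511  0.1034 -0.9852  1.7776 -0.0948  1.2559  1.0091]
```

```bash
python3 - <<'E'
from h import *
s,p,R=st();o=p-knob(.795,-17)
for dw in(.01,.02,.03): w=.795+dw;print(dw,rel(knob(w,-17)+o,toolR(w)*toolR(.795).inv()*R))
E
```

```text
0.01 [-0.0007  0.0002 -0.0008  0.0005  0.0015 -0.    ]
0.02 [-0.0015  0.0005 -0.0017  0.0009  0.003  -0.    ]
0.03 [-0.0022  0.0007 -0.0025  0.0014  0.0046 -0.    ]
```

```bash
python3 -m handwheel '-0.0004 0.0001 -0.0004 0.0002 0.0008 0 255;-0.0007 0.0002 -0.0008 0.0005 0.0015 0 255;-0.001 0.0003 -0.0012 0.0007 0.0022 0 255;-0.0015 0.0005 -0.0017 0.0009 0.003 0 255;-0.0015 0.0005 -0.0017 0.0009 0.003 0 255;-0.0015 0.0005 -0.0017 0.0009 0.003 0 255;-0.0015 0.0005 -0.0017 0.0009 0.003 0 255;-0.0015 0.0005 -0.0017 0.0009 0.003 0 255;-0.0015 0.0005 -0.0017 0.0009 0.003 0 255;-0.0015 0.0005 -0.0017 0.0009 0.003 0 255' 30; python3 - <<'E'
from h import *
s,p,R=st();X,Y,Z,yh,zh,_=model(w=.81);f=s["contact_force"];print("f",f@X,f@yh,f@zh,"tang",f@(64*zh-74*yh)/98,R.inv().apply(s["ft_torque"]),s["finger_gap"])
print(rel(knob(.815,-17),toolR(.815,0)))
E
```

```text
clock: 39.4
tcp_pos: [513.6, 15.9, 233.8]
orientation: [-0.074, 0.87, 0.482, 0.07]
contact_force: [4.2, 6.8, -6.1]
finger_gap: 0.407
f 2.312885141228042 6.330884767008239 -7.474953677722626 tang -9.662066409518955 [-0.1758  0.8222 -0.3214] 0.40688127076633585
[-0.002   0.0005 -0.0004 -0.0001  0.      0.202 ]
```

```bash
python3 -m handwheel '-0.0014 0.0004 -0.0016 0 0 0 255;-0.0018 0.0006 -0.002 0 0 0 255;-0.0018 0.0006 -0.002 0 0 0 255;-0.0018 0.0006 -0.002 0 0 0 255;-0.0018 0.0006 -0.002 0 0 0 255;-0.0018 0.0006 -0.002 0 0 0 255;-0.0018 0.0006 -0.002 0 0 0 255;-0.0018 0.0006 -0.002 0 0 0 255;-0.0018 0.0006 -0.002 0 0 0 255;-0.0018 0.0006 -0.002 0 0 0 255' 30; python3 - <<'E'
from h import *
s,p,R=st();X,Y,Z,yh,zh,_=model(w=.81);f=s["contact_force"];print("f",f@X,f@yh,f@zh,"tang",f@(64*zh-74*yh)/98,R.inv().apply(s["ft_torque"]),s["finger_gap"])
print(rel(knob(.815,-17),toolR(.815,0)))
E
```

```text
clock: 40.65
tcp_pos: [513.4, 15.4, 234.2]
orientation: [-0.075, 0.87, 0.482, 0.071]
contact_force: [7.1, 9.2, -13.4]
finger_gap: 0.407
f 4.511240929562645 7.826676888121385 -15.251991306617715 tang -15.87042380963792 [-0.7753  1.7329 -0.2735] 0.40716814757615916
[-0.0015  0.0005  0.0002 -0.0004 -0.0002  0.2021]
```

```bash
python3 -m handwheel '0.0006 -0.0002 0.0007 0 0 0.004 255;0.0008 -0.0003 0.001 0 0 0.008 255;0.0008 -0.0003 0.001 0 0 0.008 255;0.0008 -0.0003 0.001 0 0 0.008 0;0.0008 -0.0003 0.001 0 0 0.008 0;0.0008 -0.0003 0.001 0 0 0.008 0;0.0008 -0.0003 0.001 0 0 0.008 0;0.0008 -0.0003 0.001 0 0 0.008 0;0.0008 -0.0003 -0.02 0 0 0.008 0;0.0008 -0.0003 -0.06 0 0 0.008 0' 30;  python3 -m handwheel '0 0 -0.05 0 0 0 0;0 0 -0.1 0 0 0 0;0 0 -0.1 0 0 -0.02 0;0 0 -0.1 0 0 -0.045 0;0 0 -0.1 0 0 -0.07 0;0 0 -0.1 0 0 -0.08 0;0 0 -0.1 0 0 -0.08 0;0 0 -0.1 0 0 -0.08 0;0 0 -0.1 0 0 -0.08 0;0 0 -0.1 0 0 -0.08 0'; python3 - <<'E'
from h import *
import cv2
s,p,R=st();print(s["contact_force"],s["qpos"])
w=optics.grab_frame("wrist");cv2.imwrite("pics/w22.png",w);cv2.imwrite("pics/w22z.png",cv2.resize(w[110:240,150:370],None,fx=3.6,fy=3.6,interpolation=cv2.INTER_CUBIC))
c=optics.get_calibration("wrist")
import pickle;pickle.dump(c,open("c22.pkl","wb"))
for n in("scene","side"):cv2.imwrite(f"pics/{n}22.png",optics.grab_frame(n))
E
```

```text
clock: 41.9
tcp_pos: [510.7, 7.2, 279.2]
orientation: [-0.077, 0.882, 0.461, 0.069]
contact_force: [0.8, 0.3, -0.5]
finger_gap: 0.99
clock: 43.15
tcp_pos: [506.8, -7.8, 352.6]
orientation: [-0.057, 0.74, 0.665, 0.086]
contact_force: [-0.1, -0.5, -0.8]
finger_gap: 0.996
[-0.0731 -0.4769 -0.7735] [ 1.0309  0.0285 -0.9582  1.5879 -0.1808  1.5018  1.5476]
```

View pics/w22z.png

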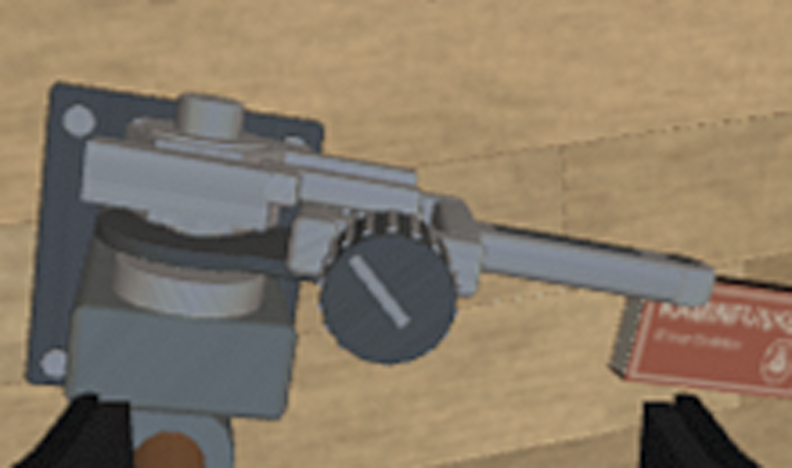

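View pics/scene22.png

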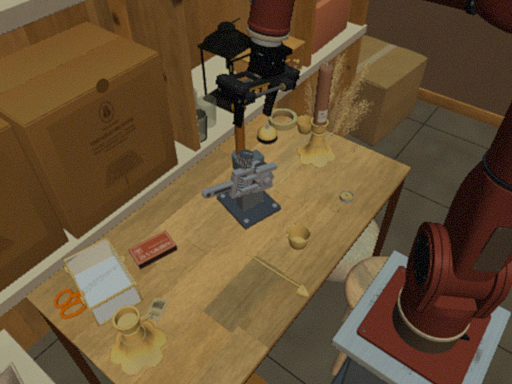

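```bash
python3 - <<'E'
from h import *
import pickle,cv2
c=pickle.load(open("c22.pkl","rb"))
for w in(.80,):
    X,Y,Z,yh,zh,_=model(w=w);K=knob(w,14);u=[]
    for p in((248.6,182.2),(262.5,199.7)):
        o,d=ray(0,p,c);t=((K-o)@zh)/(d@zh);q=o+t*d-K;u.append(np.array([q@X,q@yh]))
    d=u[1]-u[0];print(u,np.degrees(np.arctan2(-d[1],d[0])))
im=cv2.imread("pics/w22.png")
for w,col in((.76,(0,0,255)),(.82,(0,255,0))):
    X,Y,Z,yh,zh,_=model(w=w)
    P=np.array([proj(0,knob(w,14)+18*(np.cos(t)*X+np.sin(t)*yh),c)[0] for t in np.linspace(0,6.28,30)]);print(P.min(0),P.max(0))
E
```

```text
[array([-10.681 ,  -7.3263]), array([4.1393, 7.9617])] -45.890014824585904
[239.257  175.3842] [277.3965 211.9495]
[233.4982 175.4806] [272.3089 212.7069]
```

```bash
python3 - <<'E'
from h import *
import pickle,cv2
c=pickle.load(open("c22.pkl","rb"))
# handle tip & head fit in w22: detect orientation vs w via overlay
im=cv2.resize(cv2.imread("pics/w22.png")[110:240,150:370],None,fx=3.6,fy=3.6,interpolation=cv2.INTER_CUBIC)
for w,col in((.76,(0,0,255)),(.80,(0,255,0))):
    X,Y,Z,yh,zh,_=model(w=w)
    f=lambda q:((proj(0,q,c)[0]-[150,110]+.5)*3.6).astype(int)
    cv2.polylines(im,[np.array([f(knob(w,14)+18*(np.cos(t)*X+np.sin(t)*yh)) for t in np.linspace(0,6.28,40)])],True,col,1)
    cv2.polylines(im,[np.array([f(NUT+l*yh+12*zh+e*X) for l,e in((100,-7),(178,-7),(178,7),(100,7))])],False,col,1)
cv2.imwrite("pics/w22o.png",im)
E
```

```text
(no output)
```

View pics/w22o.png

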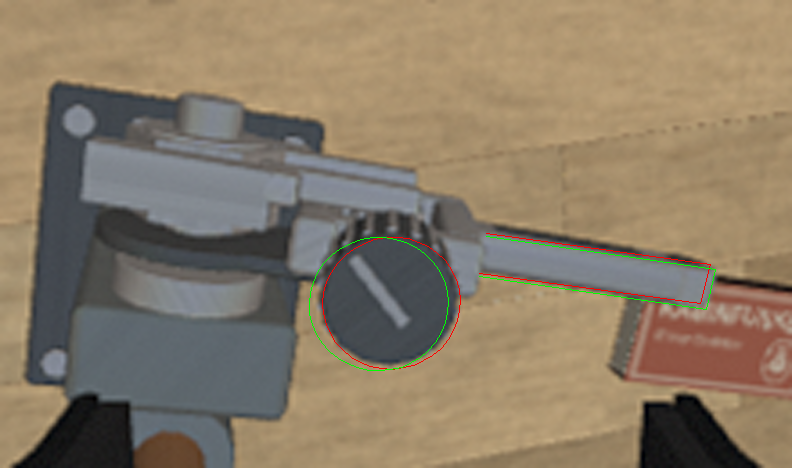

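```bash
python3 - <<'E'
from h import *
import cv2
for k in(0,22):
    im=cv2.imread(f"pics/scene{k}.png")
    print([im[y-12:y+12,x-14:x+14].mean().round(1) for x,y in((297,235),(345,197),(152,250))])
a,b=[cv2.imread(f"pics/scene{k}.png").astype(int) for k in(0,22)]
print([np.abs(a-b)[y-14:y+14,x-18:x+18].mean().round(1) for x,y in((297,235),(345,197),(152,250),(330,350))])
from station import hand_in
hand_in()
print(telemetry.state()["clock"])
E
```

```text
[np.float64(108.2), np.float64(110.2), np.float64(87.2)]
[np.float64(111.5), np.float64(113.4), np.float64(89.8)]
[np.float64(4.2), np.float64(4.0), np.float64(4.2), np.float64(3.9)]
the job is handed in; nothing more can be done
the job is handed in; nothing more can be done
```

I closed the wrench's jaws on the nut with the worm knob, raised the handle until the nut met its stop, let go and handed the job in. The clock stood at about 43 s. My checks indicate the nut is tight and the jaws are closed, but two things did not go as intended.

**What went wrong on the way**
- **First knob grasp:** it closed above the knob because of a sign slip in my offset. It touched nothing and I repeated it correctly.
- **Overshoot on the handle:** I raised it about 0.1 rad past the stop, and this forced the jaws open. The knob's mark had turned back about 18°, roughly 1 mm of travel per jaw. I re-gripped the knob, lowered the wrench about 0.08 rad and tightened until it stalled again. So the jaws were briefly looser after the nut had first been tightened.

**Last checks**
- **Jaws:** the knob's mark reads −45.9°, against −45.8° after the first tightening, so the jaws are back at the just-fit.
- **Nut:** pushing up through the knob met about 16 N (about 1.5 N m). The wrench moved only 0.6 mm of the 2 mm commanded, which fits the nut being hard on its stop.
- **Wrench swing:** the pictures disagree slightly. The knob's position gives about 0.73 rad from the start and the handle tip about 0.77, against the 0.75 expected. I judged this within error and did not push again after letting go.
- **Nut angle:** it was too fine to read directly in the pictures.
- **Surroundings:** the cup, tealight and matchbox look unmoved, with picture differences at noise level. The gripper is open and clear, and the contact force is about 0.

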